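# Check the batch with the pH tester and shut the stirrer's splash guard

## Task

Take the pH tester out of its stand, dip its tip well down into the steel beaker under the stirrer for a moment, and then stand the tester gently, tip down, in the white plastic rinse beaker. With the dip done, ease the stirrer's sliding splash guard shut until its hook latch clicks and holds it; do not ram it. Keep the steel beaker in its place and both beakers upright, and leave the other things on the bench alone.

Things in the scene. Friction and masses are not known exactly. Their poses are not given: they have to be found in the camera images.
- station: Overhead stirrer on a stand, fixed, yaw within 0.3 rad. Origin: centre of the underside of its base plate (250 along x, 430 along y, 18 thick); x points away from the operator's side, y along the guard's rail. In this frame (mm): column, 20 diameter, at x 105 y -75; rail (16 wide, top z 32) along y at x -85; latch post (26 by 22, top z 196) at x -85, y -169 to -193.
- station_head (a point): Middle of the lower front edge of the stirrer's motor head, axes as the station's. The head is a white box reaching 140 to +x, 38 to either side and 165 up from here, right over the beaker: a gripper pointing straight down cannot bring the tester in. It must come from the -x side, the tool leaning back to -x by 25 to 45 degrees. Below the head is the chuck (32 diameter, down to z 204).
- station_shaft (a point): Foot of the fixed vertical stirrer shaft (8 diameter, with a 28 diameter propeller 12 high at this foot), 45 over the bench, standing in the beaker 12 to 24 mm behind (+x of) its middle and within 5 sideways; keep the probe in front of it.
- guard: Sliding splash guard: clear sheet in an aluminium frame, 170 long (y), 14 thick, top 198 over the bench, on a shoe 26 wide. Axes as the station's; origin under its middle at bench height, at x -85 of the station. It slides along the station's y only: 95 open (67 to 95 at the start), -56 to -82 shut; shutting moves it to -y. It drags with about 2 N, 6 N per m/s more. 0.4 to 0.8 kg.
- guard_push (a point): Where to push the guard: on the flat outer face of its trailing end post (14 wide, from 46 to 198 over the bench), 85 to +y of the guard's origin, 170 over the bench; push towards -y. A gripper pointing down must keep its body above the guard's top. More than 30 N on the guard is ramming it.
- guard_handle (a point): Middle of the guard's upright black bar handle, 90 long (75 to 165 over the bench), about 10 thick, 35 off the -x face of the trailing end post; it too can be pushed or pinched.
- guard_roller (a point): Steel roller, 10 diameter, axis along x, on the -x side of the guard's leading post; the hook drops behind it. From about 24 mm before the end it lifts the hook, in the last 6 mm the guard also presses a rubber buffer: up to some 17 N of push in all, easing to a few N as the hook drops. The solid stop is 2 mm after the click. If not latched, the buffer pushes the guard back.
- pawl (a joint): Spring hook latch, a 60 mm lever on the latch post. 0: down (before the guard comes, and again once it holds the roller); it rises to about 0.17 rad as the roller passes and snaps to 0 at the click. The post is bolted through long slots: the click comes with the guard's origin anywhere from y -56 to -81 in the station's frame, so it must be felt for.
- beaker: Round stainless steel beaker, 90 outer and 84 inner diameter, 115 high, loose (0.35 kg) on the base plate under the stirrer, its rim 133 over the bench. Origin: centre of its underside. Well down means the tip at least 25 mm below the rim.
- tester: pH tester, white, 185 long, 90 to 140 g, held upright in its stand. Origin: its tip; z runs from the tip up to the head. 13 mm probe up to 67, 20 mm collar to 80, then a box-shaped head 26 (x) by 36 (y) from 80 to 185 above the tip, with a small screen on its -x face. All in line.
- tester_head (a point): Where to grip the tester's head: on its centre line, 154 above the tip; axes as the tester's. At the start the head sticks out of the stand from 106 to 191 over the bench.
- stand: Grey plastic stand for the tester, fixed; 84 by 94 at the foot, 60 by 74 above, 106 high. The tester hangs in it with its tip 6 over the bench and the lowest 20 mm of its head in a pocket (1.5 mm play each side): draw it straight up by 105 mm or more. Origin: centre of its underside; axes as the tester's. It and the rinse beaker may have changed places.
- rinse: Round white plastic rinse beaker, empty, 86 diameter at the rim, 75 inner, 110 high, floor 6 thick, loose (0.3 kg). Origin: centre of its underside. The tester may lean on its rim.
- wash_bottle: Bystander: white wash bottle with bent spout, 68 diameter, 205 high. Origin: centre of its underside.
- reagent: Bystander: amber glass bottle, 64 diameter, 140 high. Origin: centre of its underside.
- tube_rack: Bystander: yellow rack with eight capped tubes, 60 by 130, 110 high. Origin: centre of its underside.
- buffer (a joint): Black rubber buffer, 18 diameter, on the latch post, facing the guard's leading end, 100 over the bench. Value: how far it is pressed in (m), 0 free, 0.008 at the solid stop, 0.9 N per mm; it stays pressed in by 4 to 7 mm once the hook holds the guard.
Not all that is in view belongs to the job. What is shaped like the rinse but purple or turquoise is not meant.

How it is judged:
By the outcome, as a careful person would: the job done as asked, in the order asked, and still so for the second after the job is handed in, with the robot touching nothing.
It also fails if it takes over 67 s, if anything falls off the work surface, if the arm or the gripper's body presses on something with over 40 N, if the wrist force passes 120 N, or if a joint passes its speed limit or range.

## Robot

A 7-joint arm with a two-finger parallel gripper is mounted at the origin on the work surface. World frame = base frame: x ahead of the robot, y to its left, z up, the work surface at z = 0. Lengths are in m, angles in rad, forces in N, time in s.
With the tool pointing down it reaches from about 0.35 to 0.9 m from the base axis. Payload 8.1 kg.
Tool frame: the origin (TCP) lies at the centre of the arm's flange, where the gripper is bolted on; the fingertips stand 178 mm ahead of it and the grasp point (between the pads) lies 159 mm ahead of it; z points along the fingers, y is the direction in which the jaws open and shut (so a half turn about z gives the same grasp; the last joint's range is limited). The gripper opens to 92 mm and grips with 3 to 60 N. Pads are 19 mm wide; open, the fingers measure 130 mm over their backs; the gripper's body (75 mm by 190 mm) begins 47 mm behind the grasp point.
Start: joints at [1.241, 0.434, 0.025, 1.573, -0.012, 1.134, -0.075], TCP at [0.141, -0.609, 0.405] pointing down, gripper open.
Joint ranges: [-2.62, 2.62], [-0.44, 2.09], [-1.27, 1.32], [0.08, 2.57], [-1.32, 4.46], [0.12, 2], [-2.74, 2.74]. Speed limits (rad/s): [2.22, 2.22, 3.01, 3.01, 3.14, 3.14, 3.14].

## Interface

Orientations are given as a rotation vector (axis times angle).
In Python, from cell import arm, get_image, camera_model gives the robot as it stands. The module is installed in compiled form; this text tells all that it offers.
- The arm moves only by the shell command python3 -m pendant 'ROWS' [FORCE]. ROWS is JSON, a list that holds one entry, the list of rows, each a list of 7 numbers: the shift along the tool's x, y, z in mm, then the turn, a rotation vector about the tool's x, y, z in rad, then the closure, from -1 (fully open) to 1 (shut). In form: [[[x, y, z, rx, ry, rz, hand], ...]]. A call has 1 to 20 rows; each row is the pose to reach, as a shift and turn from the pose commanded when the call began, along the tool's axes at that moment; what a row does not reach only later rows make up. A row lasts 1/8 s, in which the tool goes at most 62.5 mm and 10.7 degrees, less where a joint would pass 70% of its speed; a pose out of reach is approached as far as the arm can. A call with a gripper value outside its range is refused whole. The fingers move at their own pace and stop on an object; FORCE is the grip in N (left out, the last holds). Time passes only in rows, so rows that repeat a pose let the fingers close. It gives the time, the measured TCP pose, the force and the opening at its end, in the units of the state.
- arm.observe(): the state, without advancing time (a new reading comes with each control period).
- get_image(name): name is "scene" or "top" or "wrist"; returns the picture (384x512x3 uint8, red, green, blue); there is no depth.
- camera_model(name): a dict with "fx", "fy", "cx", "cy" (pixels), "k1" (the pictures are not rectified: a ray, as slopes to the right and down, at radius r is drawn at 1 + k1 r^2 times it, then the intrinsics apply), "position" and "orientation" of the camera in the world; the wrist camera has in their place "T_tool_cam" (4x4, takes a point from camera to tool coordinates, whose origin is the TCP and whose axes are the flange's). Camera axes: x right, y down, z forward; pixel columns grow to the right and rows downward; lengths in m; the calibration is good to about 2 mm. A picture is of the moment at which its call begins: read the wrist's pose just before it. camera_model takes no time and is no camera call.
- arm.sign_off(): hands the job in, once; it reports no verdict.
The state is a dict: "clock": time; "joints": joint angles; "dq": joint speeds; "joint_efforts": joint torques, N m; "position": TCP position; "ee_rot": TCP orientation; "force": force on the tool from outside, world axes, zero at the start; "ft_torque": the same for the moment, N m; "width": opening from 0.0 (shut) to 1.0 (fully open).
Only numpy, scipy, OpenCV 4.12 (cv2) and the standard library are available. Lean on these libraries where they do the work, as an engineer would, in place of code of your own. Each camera call takes 0.05 s, during which the arm holds its last target.

## Working session

There is one attempt and no reset: what is moved stays moved. The work goes in short steps, Python scripts to look and compute and a shell command to move; the robot and the scene stay as the last step left them, time stands still between calls to the robot, and variables do not carry over. Pictures are saved under pics/ and viewed, and the job is handed in when it is done.

```bash
ls; mkdir -p pics
python3 - <<'E'
from cell import arm,get_image,camera_model
import cv2,numpy as np
print(arm.observe())
for n in ["scene","top","wrist"]:
    print(n,camera_model(n))
    im=get_image(n); cv2.imwrite(f"pics/{n}0.png",im[:,:,::-1])
E
```

```text
pics
{'clock': 0.0, 'joints': array([ 1.24142581,  0.43525552,  0.02498373,  1.57408314, -0.01163694,
        1.13401966, -0.07512689]), 'dq': array([-0.00035491, -0.00039662,  0.00125178, -0.00028921,  0.00140998,
        0.00018123, -0.00058457]), 'joint_efforts': array([-6.27362642e-04, -6.67861748e+01,  9.84819755e-01, -3.14452708e+01,
       -6.04838971e-02,  4.30455117e-02,  1.94097893e-04]), 'position': array([ 0.14043911, -0.60878357,  0.40393005]), 'ee_rot': array([-3.11985939e+00, -3.55077123e-01,  4.71736301e-04]), 'force': array([-0.12562104,  0.24628421,  0.63263401]), 'ft_torque': array([-0.01654894, -0.04898759,  0.00400409]), 'width': 0.999501330309823}
scene {'fx': 422.8115223376076, 'fy': 422.8115223376076, 'cx': 254.7464077746311, 'cy': 182.7735445500284, 'k1': -0.08046496301734435, 'position': array([ 1.06455303, -0.0508698 ,  1.28598736]), 'orientation': array([-2.03725079, -1.85234396,  0.45397667])}
top {'fx': 385.9402940053783, 'fy': 385.9402940053783, 'cx': 255.3333366055358, 'cy': 187.92934017207637, 'k1': -0.08998284093181104, 'position': array([0.38808568, 0.02897505, 1.23951403]), 'orientation': array([-2.17611062,  2.18072669, -0.12736992])}
wrist {'fx': 266.4281598956162, 'fy': 266.4281598956162, 'cx': 251.14767869188626, 'cy': 192.97367002797645, 'k1': -0.049597601283583474, 'T_tool_cam': array([[-5.17886857e-04, -9.60788885e-01, -2.77280456e-01,
         7.32839764e-02],
       [ 9.99999640e-01, -3.11146103e-04, -7.89601102e-04,
        -1.10539723e-03],
       [ 6.72365229e-04, -2.77280765e-01,  9.60788700e-01,
         1.93602426e-02],
       [ 0.00000000e+00,  0.00000000e+00,  0.00000000e+00,
         1.00000000e+00]])}
```

View pics/scene0.png

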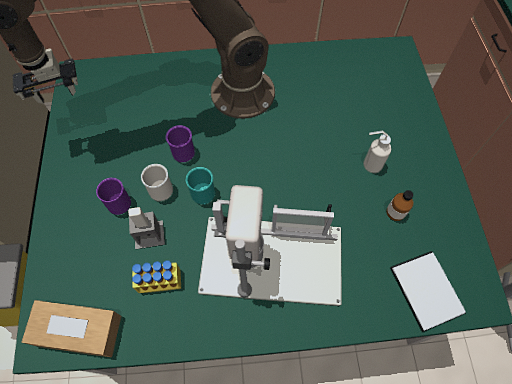

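View pics/top0.png

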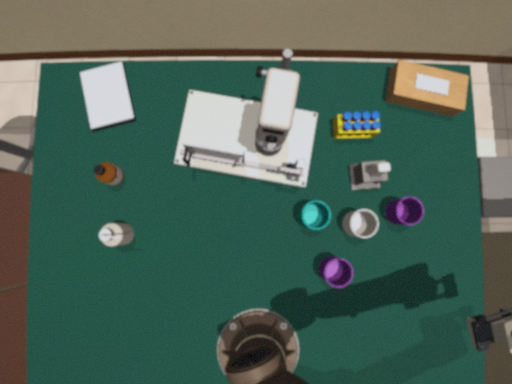

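View pics/wrist0.png

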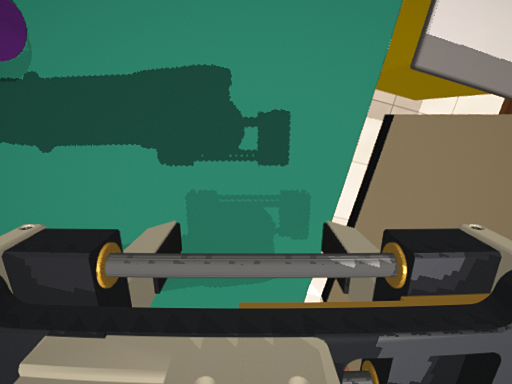

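```bash
cat > h.py <<'E'
import numpy as np,cv2
from scipy.spatial.transform import Rotation as R
from cell import arm,get_image,camera_model
def cam(n,st=None):
    m=camera_model(n)
    if n=="wrist":
        st=st or arm.observe()
        T=np.eye(4);T[:3,:3]=R.from_rotvec(st["ee_rot"]).as_matrix();T[:3,3]=st["position"]
        T=T@np.array(m["T_tool_cam"]);return m,T[:3,:3],T[:3,3]
    return m,R.from_rotvec(m["orientation"]).as_matrix(),np.array(m["position"])
def proj(c,P):
    m,Rm,t=c;p=(np.atleast_2d(P)-t)@Rm;x=p[:,:2]/p[:,2:];r2=(x**2).sum(1,keepdims=True)
    return x*(1+m["k1"]*r2)*[m["fx"],m["fy"]]+[m["cx"],m["cy"]]
def ray(c,uv):
    m,Rm,t=c;d=(np.asarray(uv,float)-[m["cx"],m["cy"]])/[m["fx"],m["fy"]]
    x=d.copy()
    for _ in range(30): x=d/(1+m["k1"]*(x@x))
    v=Rm@np.array([x[0],x[1],1]);return t,v/np.linalg.norm(v)
def onz(c,uv,z):
    t,v=ray(c,uv);return t+v*(z-t[2])/v[2]
def tri(c1,u1,c2,u2):
    a,d=ray(c1,u1);b,e=ray(c2,u2)
    s=np.linalg.lstsq(np.stack([d,-e],1),b-a,rcond=None)[0]
    p,q=a+d*s[0],b+e*s[1];return (p+q)/2,np.linalg.norm(p-q)
E
python3 - <<'E'
import cv2
for n,b in [("scene0",(190,175,350,310)),("top0",(165,40,325,195)),("scene0",(90,110,220,300)),("top0",(290,90,430,295))]:
    im=cv2.imread(f"pics/{n}.png");x0,y0,x1,y1=b
    c=im[y0:y1,x0:x1];f=min(800/c.shape[1],600/c.shape[0]);f=int(f)
    cv2.imwrite(f"pics/{n}_z{x0}.png",cv2.resize(c,None,fx=f,fy=f,interpolation=cv2.INTER_CUBIC));print(n,b,f)
E
```

```text
scene0 (190, 175, 350, 310) 4
top0 (165, 40, 325, 195) 3
scene0 (90, 110, 220, 300) 3
top0 (290, 90, 430, 295) 2
```

View pics/scene0_z190.png

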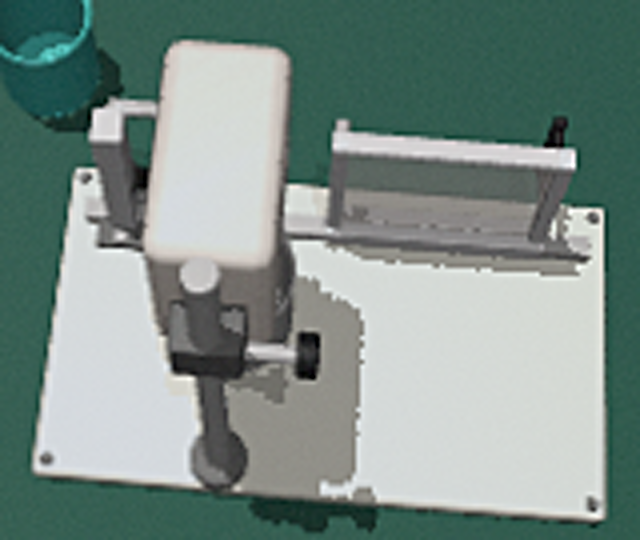

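View pics/top0_z165.png

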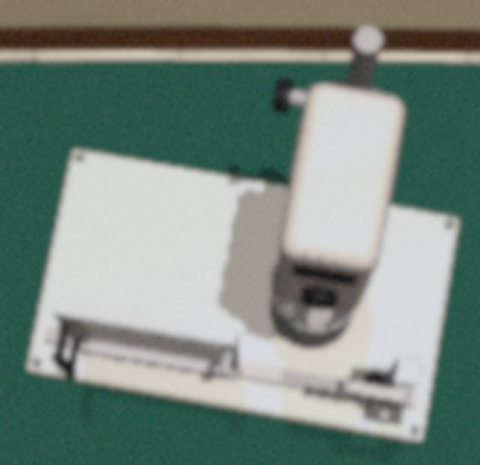

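View pics/scene0_z90.png

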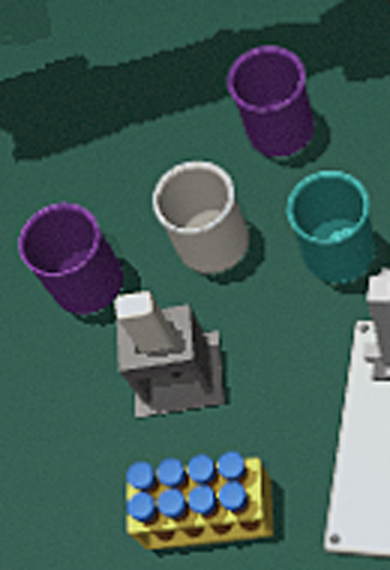

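View pics/top0_z290.png

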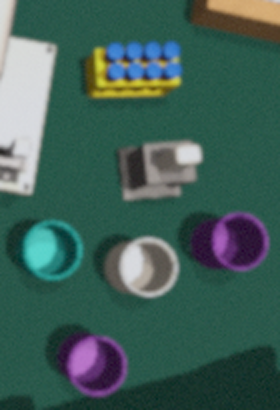

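Run:
```python
from h import *
T=cam("top");S=cam("scene")
f=lambda z,o,s:np.array(z)/s+o
tc=[f(p,(165,40),3) for p in [(74,149),(459,215),(422,440),(27,372)]]
sc=[f(p,(190,175),4) for p in [(605,518),(34,474),(75,168),(604,208)]]
for c,pp in((T,tc),(S,sc)):
    P=np.array([onz(c,p,0.018) for p in pp]);print(P.round(4).tolist(),P.mean(0).round(4))
    # P0:+x+y, P1:+x-y, P2:-x-y, P3:-x+y
    y=(P[0]-P[1]+P[3]-P[2]);x=P[0]-P[3]+P[1]-P[2]
    print("yaw",np.arctan2(x[1],x[0]),np.arctan2(-y[0],y[1]),np.linalg.norm(x)/2,np.linalg.norm(y)/2)
# tester head top
sh=np.array([f(p,(90,110),3) for p in [(117,296),(153,291),(158,312),(123,320)]])
th=np.array([f(p,(290,90),2) for p in [(177,147),(201,146),(203,161),(177,164)]])
print("head tops",[onz(S,p,.191).round(4).tolist() for p in sh],onz(S,sh.mean(0),.191));print([onz(T,p,.191).round(4).tolist() for p in th],onz(T,th.mean(0),.191))
# rinse rim
im=cv2.imread("pics/scene0.png")
for nm,c,off,s,ps in(("S",S,(90,110),3,[(152,195),(236,195),(194,162),(194,232)]),("T",T,(290,90),2,[(118,266),(179,267),(149,236),(148,297)])):
    P=np.array([onz(c,f(p,off,s),.110) for p in ps]);print(nm,"rinse",P.round(4).tolist(),((P[0]+P[1])/2).round(4),((P[2]+P[3])/2).round(4))
```

```text
[[0.8346, 0.2224, 0.018], [0.7608, -0.1983, 0.018], [0.514, -0.1531, 0.018], [0.5875, 0.2681, 0.018]] [0.6742 0.0348 0.018 ]
yaw -0.1818722077093902 -0.1732410496725071 0.25114628863832816 0.4273196399309703
[[0.8388, 0.2255, 0.018], [0.7653, -0.1943, 0.018], [0.5201, -0.152, 0.018], [0.5957, 0.2696, 0.018]] [0.68   0.0372 0.018 ]
yaw -0.17512268519705132 -0.17538419801688454 0.24802241908368666 0.42719289213592543
head tops [[0.5476, -0.3642, 0.191], [0.5456, -0.3298, 0.191], [0.5678, -0.3245, 0.191], [0.573, -0.3575, 0.191]] [ 0.55854299 -0.34397882  0.191     ]
[[0.5609, -0.3333, 0.191], [0.5625, -0.3678, 0.191], [0.5413, -0.3698, 0.191], [0.537, -0.3324, 0.191]] [ 0.55040128 -0.35075429  0.191     ]
S rinse [[0.3948, -0.3548, 0.11], [0.4034, -0.2653, 0.11], [0.3585, -0.3105, 0.11], [0.4433, -0.3093, 0.11]] [ 0.3991 -0.31    0.11  ] [ 0.4009 -0.3099  0.11  ]
T rinse [[0.3968, -0.2663, 0.11], [0.3946, -0.3581, 0.11], [0.4408, -0.314, 0.11], [0.3509, -0.3101, 0.11]] [ 0.3957 -0.3122  0.11  ] [ 0.3959 -0.3121  0.11  ]
```

```bash
cat >> h.py <<'E'
def Rt(yaw,lean):
    z=np.array([np.sin(lean)*np.cos(yaw),np.sin(lean)*np.sin(yaw),-np.cos(lean)]);y=np.array([np.sin(yaw),-np.cos(yaw),0])
    return np.stack([np.cross(y,z),y,z],1)
def row(p,yaw,lean,off=0.,st=None):
    """p: world point which shall lie `off` ahead of TCP along tool z"""
    st=st or arm.observe();R0=R.from_rotvec(st["ee_rot"]).as_matrix();R1=Rt(yaw,lean)
    t=np.asarray(p)-off*R1[:,2];d=R0.T@(t-st["position"])*1000;w=R.from_matrix(R0.T@R1).as_rotvec()
    print("tcp",t.round(4),"row",d.round(1).tolist(),w.round(4).tolist());return d,w
def save(im,name,box=None,f=1):
    if box: x0,y0,x1,y1=box; im=im[y0:y1,x0:x1]
    cv2.imwrite(f"pics/{name}.png",cv2.resize(im[:,:,::-1],None,fx=f,fy=f,interpolation=cv2.INTER_CUBIC))
E
python3 - <<'E'
from h import *
row([.32,.02,.40],-.176,0)
row([.32,.02,.36],-.176,.785)
T=cam("top");print(onz(T,(165+310/3,40+300/3),.204), onz(T,(316,215),.11))
E
```

```text
tcp [0.32 0.02 0.4 ] row [316.3, -572.4, 4.8] [-0.0012, 0.0003, 0.4028]
tcp [0.32 0.02 0.36] row [316.3, -572.3, 44.8] [-0.1591, 0.7745, 0.3813]
[ 0.62331428 -0.0250265   0.204     ] [ 0.4208153  -0.16865183  0.11      ]
```

```bash
python3 -m pendant '[[[316.3,-572.3,44.8,-0.159,0.775,0.381,-1],[316.3,-572.3,44.8,-0.159,0.775,0.381,-1],[316.3,-572.3,44.8,-0.159,0.775,0.381,-1],[316.3,-572.3,44.8,-0.159,0.775,0.381,-1],[316.3,-572.3,44.8,-0.159,0.775,0.381,-1],[316.3,-572.3,44.8,-0.159,0.775,0.381,-1],[316.3,-572.3,44.8,-0.159,0.775,0.381,-1],[316.3,-572.3,44.8,-0.159,0.775,0.381,-1],[316.3,-572.3,44.8,-0.159,0.775,0.381,-1],[316.3,-572.3,44.8,-0.159,0.775,0.381,-1],[316.3,-572.3,44.8,-0.159,0.775,0.381,-1],[316.3,-572.3,44.8,-0.159,0.775,0.381,-1],[316.3,-572.3,44.8,-0.159,0.775,0.381,-1],[316.3,-572.3,44.8,-0.159,0.775,0.381,-1]]]'
python3 - <<'E'
from h import *
s=arm.observe();im=get_image("wrist");np.save("w1.npy",im);import pickle;pickle.dump(s,open("w1.pkl","wb"));save(im,"w1",None,1.5);print(s["position"],s["ee_rot"],s["clock"],s["joints"])
E
```

```text
clock: 1.9
position: [0.2963, -0.0462, 0.3859]
ee_rot: [2.833, -0.243, 1.172]
force: [-0.4, -0.4, 1.5]
width: 0.998
[ 0.29632764 -0.04617747  0.38594968] [ 2.83307511 -0.24254352  1.17166295] 1.9 [ 0.81981239 -0.29247969 -0.69269     2.54898895 -1.31749203  0.11786014
 -0.40178063]
```

View pics/w1.png

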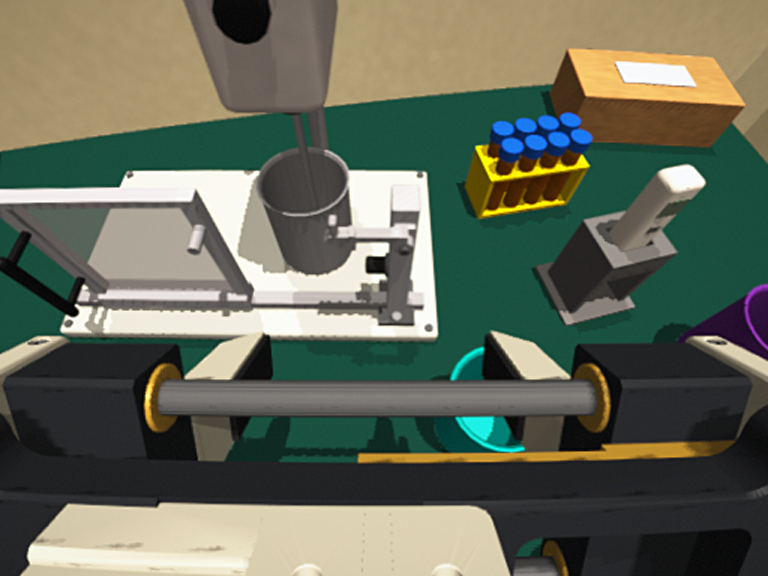

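Run:
```python
from h import *
im=np.load("w1.npy")
save(im,"w1b",(120,40,300,235),3); save(im,"w1g",(0,110,200,230),4);save(im,"w1t",(345,100,485,225),4)
```

```text
(no output)
```

View pics/w1b.png

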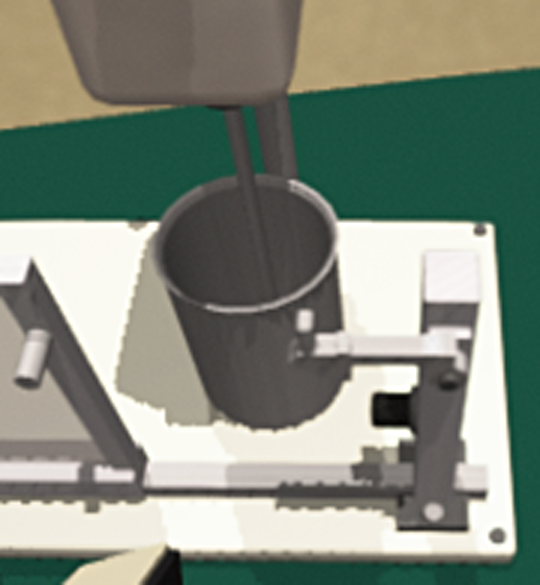

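View pics/w1g.png

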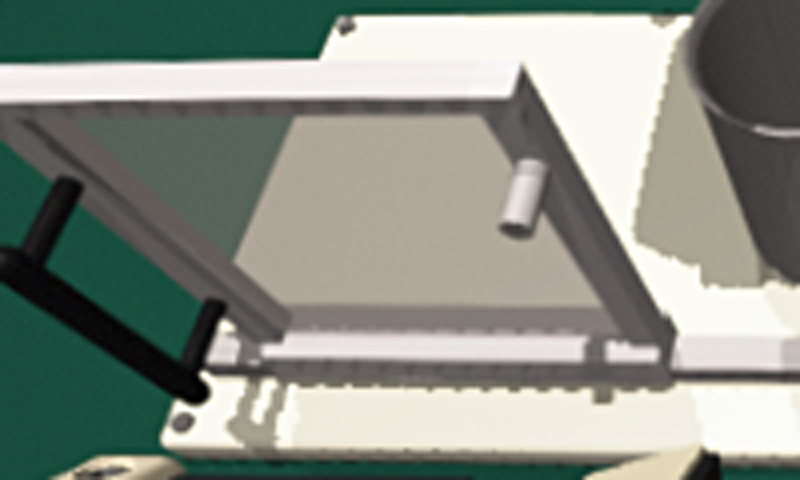

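View pics/w1t.png

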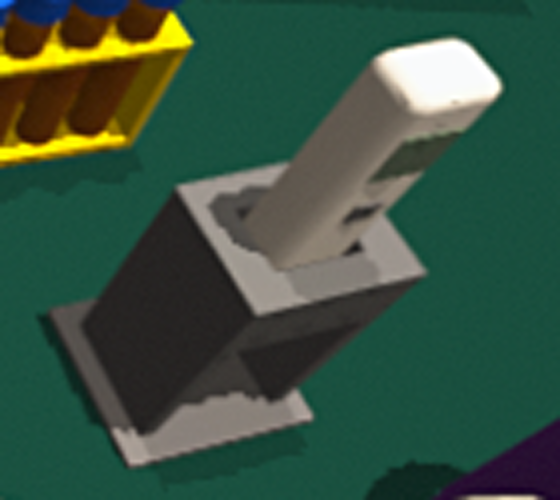

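Run:
```python
from h import *
import pickle
from scipy.optimize import least_squares
W=cam("wrist",pickle.load(open("w1.pkl","rb")))
f=lambda z,o,s:np.array(z)/s+o
rim=[(158,250),(170,215),(205,185),(250,175),(300,182),(330,210),(338,240),(325,278),(290,302),(240,311),(195,300),(168,275)]
P=np.array([onz(W,f(p,(120,40),3),.133)[:2] for p in rim])
r=least_squares(lambda q:np.hypot(*(P-q[:2]).T)-q[2],[.66,-.04,.045]);print("beaker",r.x,np.abs(r.fun).max())
c=[onz(W,f((340,14),(0,110),4),.018),onz(W,f((496,222),(120,40),3),.018),onz(W,f((517,557),(120,40),3),.018),onz(W,f((161,450),(0,110),4),.018)]
c=np.array(c);print(c.round(4).tolist(),c.mean(0));y=c[0]-c[1]+c[3]-c[2];x=c[0]+c[1]-c[2]-c[3];print(np.arctan2(x[1],x[0]),np.arctan2(-y[0],y[1]),np.linalg.norm(x)/2,np.linalg.norm(y)/2)
s=np.array([onz(W,f(p,(345,100),4),.106) for p in [(178,187),(284,165),(427,270),(258,314)]]);print("stand",s.round(4).tolist(),((s[0]+s[2])/2),np.diff(s,axis=0))
h=np.array([onz(W,f(p,(345,100),4),.191) for p in [(374,58),(412,110),(500,82),(455,40)]]);print("head",h.round(4).tolist(),h.mean(0))
g=[onz(W,f(p,(0,110),4),.198) for p in [(526,66),(518,100)]];print("guard lead top corners",g)
st=np.array([.677,.036]);R2=np.array([[np.cos(-.176),-np.sin(-.176)],[np.sin(-.176),np.cos(-.176)]])
for q in [r.x[:2],g[0][:2],g[1][:2]]: print("station frame",R2.T@(q-st))
# shaft foot: shaft in wrist at beaker; head lower front edge with scene/top triangulation n/a
t,v=ray(W,f((190,102),(120,40),3));
for z in (.22,.24,.26): p=t+v*(z-t[2])/v[2];print(z,R2.T@(p[:2]-st))
t,v=ray(W,f((250,190),(120,40),3));
for z in (.133,): p=t+v*(z-t[2])/v[2];print("shaft@",z,R2.T@(p[:2]-st))
for p,z in [((230,110),.204),((243,150),.17),((258,215),.1)]:
  q=onz(W,f(p,(120,40),3),z);print("shaft pts",R2.T@(q[:2]-st))
```

```text
beaker [ 0.65408926 -0.03538439  0.04526745] 0.001504000602514148
[[0.8349, 0.2236, 0.018], [0.7557, -0.1982, 0.018], [0.5098, -0.1512, 0.018], [0.5863, 0.2675, 0.018]] [0.67169838 0.03542582 0.018     ]
-0.18179752716547107 -0.18312858476809302 0.2513673638272469 0.4274861622942008
stand [[0.5775, -0.3106, 0.106], [0.581, -0.3578, 0.106], [0.5255, -0.3893, 0.106], [0.5184, -0.3153, 0.106]] [ 0.5515002  -0.34993407  0.106     ] [[ 0.00350306 -0.04726932  0.        ]
 [-0.05550675 -0.03144882  0.        ]
 [-0.00710906  0.07399515  0.        ]]
head [[0.5578, -0.3276, 0.191], [0.536, -0.3282, 0.191], [0.5425, -0.3638, 0.191], [0.5612, -0.3592, 0.191]] [ 0.54938013 -0.34469202  0.191     ]
guard lead top corners [array([0.59311113, 0.04204465, 0.198     ]), array([0.58049747, 0.04362396, 0.198     ])]
station frame [-0.01005792 -0.07429314]
station frame [-0.08365132 -0.00873706]
station frame [-0.09634665 -0.00939071]
0.22 [-0.02126661 -0.06513408]
0.24 [-0.04794675 -0.07308747]
0.26 [-0.0746269  -0.08104086]
shaft@ 0.133 [ 0.02407962 -0.07132809]
shaft pts [-0.00536529 -0.07652675]
shaft pts [ 0.01031068 -0.07502262]
shaft pts [ 0.04015968 -0.06923516]
```

Run:
```python
from h import *
row([.551,-.347,.46],.095,0)
```

```text
tcp [ 0.551 -0.347  0.46 ] row [263.3, 263.1, 158.5] [0.1033, -0.7779, -0.2395]
```

```bash
python3 -m pendant '[[[263,263,158.5,0.103,-0.778,-0.24,-1],[263,263,158.5,0.103,-0.778,-0.24,-1],[263,263,158.5,0.103,-0.778,-0.24,-1],[263,263,158.5,0.103,-0.778,-0.24,-1],[263,263,158.5,0.103,-0.778,-0.24,-1],[263,263,158.5,0.103,-0.778,-0.24,-1],[263,263,158.5,0.103,-0.778,-0.24,-1],[263,263,158.5,0.103,-0.778,-0.24,-1],[263,263,158.5,0.103,-0.778,-0.24,-1],[263,263,158.5,0.103,-0.778,-0.24,-1],[263,263,158.5,0.103,-0.778,-0.24,-1]]]'
python3 - <<'E'
from h import *
s=arm.observe();im=get_image("wrist");np.save("w2.npy",im);import pickle;pickle.dump(s,open("w2.pkl","wb"));save(im,"w2",None,1.5);print(s["position"],s["ee_rot"],s["clock"],s["joints"])
E
```

```text
clock: 3.32
position: [0.5452, -0.3642, 0.4579]
ee_rot: [-3.137, -0.117, -0.001]
force: [0.0, 1.7, -0.6]
width: 1.0
[ 0.54519343 -0.36415009  0.45785432] [-3.13653681e+00 -1.17447611e-01 -8.94298615e-04] 3.325 [ 1.03210251  0.60448416 -0.90101704  1.35814957  0.46631     1.39866024
 -1.35447177]
```

View pics/w2.png

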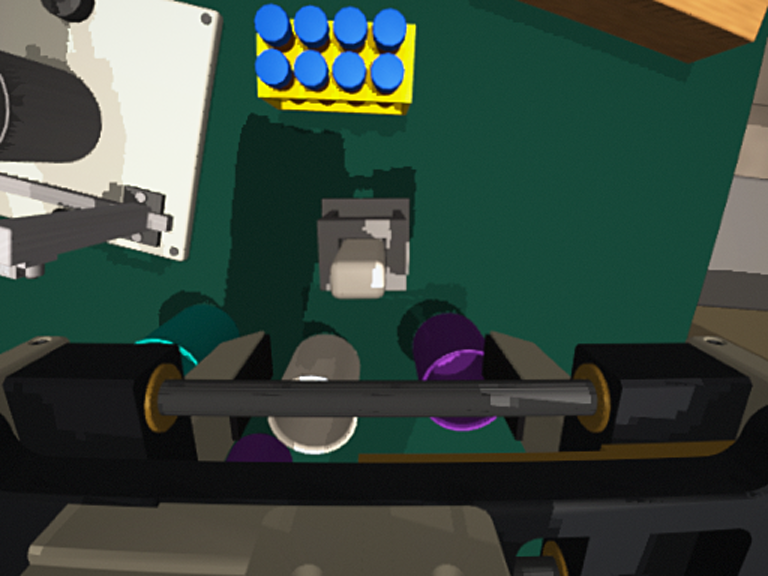

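Run:
```python
from h import *
save(np.load("w2.npy"),"w2z",(200,120,290,210),6)
```

```text
(no output)
```

View pics/w2z.png

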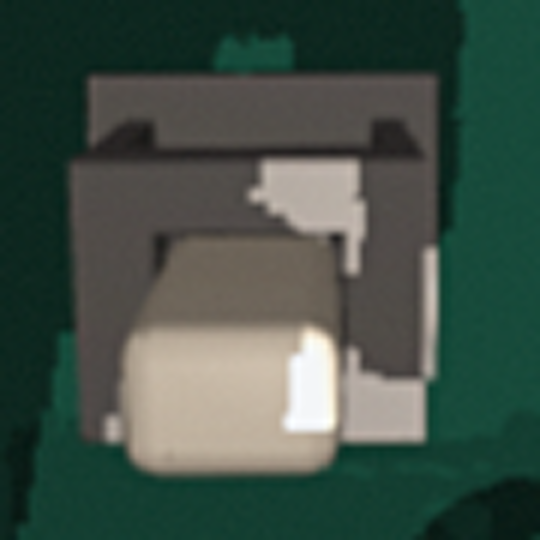

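Run:
```python
from h import *
import pickle
s=pickle.load(open("w2.pkl","rb"));W=cam("wrist",s)
f=lambda z:np.array(z)/6+(200,120)
h=np.array([onz(W,f(p),.191) for p in [(124,325),(339,325),(336,475),(126,475)]]);print(h.round(4).tolist(),h.mean(0))
k=np.array([onz(W,f(p),.106) for p in [(70,158),(428,156),(427,440),(80,442)]]);print(k.round(4).tolist(),k.mean(0),np.diff(k,axis=0))
o=arm.observe();print(o["position"],o["force"],o["clock"])
m=h.mean(0);row([.551,-.348,.160],.095,0,.159)
```

```text
[[0.5633, -0.332, 0.191], [0.5658, -0.3659, 0.191], [0.541, -0.3674, 0.191], [0.5384, -0.3334, 0.191]] [ 0.55212578 -0.34964407  0.191     ]
[[0.5788, -0.3104, 0.106], [0.5847, -0.3841, 0.106], [0.524, -0.3897, 0.106], [0.5178, -0.3147, 0.106]] [ 0.55133271 -0.34973083  0.106     ] [[ 0.00588311 -0.07372454  0.        ]
 [-0.06075594 -0.0055513   0.        ]
 [-0.0061156   0.07499498  0.        ]]
[ 0.54505059 -0.36263763  0.45815041] [-0.29773272 -0.41693683  0.3055235 ] 3.375
tcp [ 0.551 -0.348  0.319] row [6.9, -13.7, 139.2] [-0.0034, -0.0009, -0.0184]
```

```bash
python3 -m pendant '[[[7.6,-12.4,0,0,0,-0.012,-1],[7.6,-12.4,0,0,0,-0.012,-1],[7.6,-12.4,50,0,0,-0.012,-1],[7.6,-12.4,95,0,0,-0.012,-1],[7.6,-12.4,125,0,0,-0.012,-1],[7.6,-12.4,139,0,0,-0.012,-1],[7.6,-12.4,139,0,0,-0.012,-1],[7.6,-12.4,139,0,0,-0.012,-1]]]'
python3 - <<'E'
from h import *
s=arm.observe();im=get_image("wrist");save(im,"w3",None,1.5);print(s["position"],s["ee_rot"],s["force"])
E
```

```text
clock: 4.38
position: [0.5517, -0.3458, 0.3228]
ee_rot: [-3.137, -0.144, -0.007]
force: [0.5, -0.6, -0.5]
width: 1.001
[ 0.55171738 -0.34584307  0.32283979] [-3.13657831 -0.14422367 -0.00739971] [ 0.4892118  -0.6315069  -0.46864098]
```

View pics/w3.png

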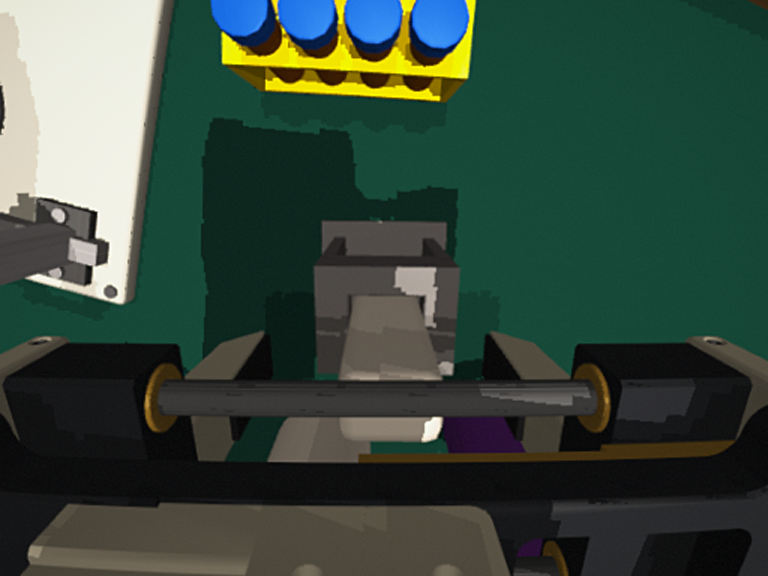

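```bash
python3 -m pendant '[[[0.3,3.8,4,0,0,0,-1],[0.3,3.8,4,0,0,0,-1],[0.3,3.8,4,0,0,0,0.2],[0.3,3.8,4,0,0,0,1],[0.3,3.8,4,0,0,0,1],[0.3,3.8,4,0,0,0,1],[0.3,3.8,4,0,0,0,1],[0.3,3.8,4,0,0,0,1]]]' 25
```

```text
clock: 5.42
position: [0.5519, -0.3498, 0.3172]
ee_rot: [-3.136, -0.144, -0.004]
force: [-0.7, -0.3, -0.5]
width: 0.398
```

```bash
python3 -m pendant '[[[0,0,-8,0,0,0,1],[0,0,-25,0,0,0,1],[0,0,-60,0,0,0,1],[0,0,-110,0,0,0,1],[0,0,-160,0,0,0,1],[0,0,-200,0,0,0,1],[0,0,-200,0,0,0,1]]]' 25
python3 - <<'E'
from h import *
T=cam("top");W=cam("wrist",__import__("pickle").load(open("w1.pkl","rb")))
st=np.array([.674,.0355]);a=-.178;R2=np.array([[np.cos(a),-np.sin(a)],[np.sin(a),np.cos(a)]])
f=lambda z,o,s:np.array(z)/s+o
for zl in (.21,.22,.23,.24,.25):
    p=onz(W,f((190,101),(120,40),3),zl);q=onz(T,f((333,258),(165,40),3),zl+.165);print(zl,R2.T@(p[:2]-st),R2.T@(q[:2]-st))
bk=np.array([.654,-.0354]);ux=R2[:,0]
tip=np.r_[bk-.008*ux,.101];L=.311
Rl=Rt(a,.52);zt=Rl[:,2]
print("tip",tip)
pre=tip-zt*.11; row(pre+np.r_[-.06*ux,.06],a,.52,L); row(pre,a,.52,L);row(tip,a,.52,L)
o=arm.observe();print(o["width"],o["force"],o["joints"])
im=get_image("wrist");save(im,"w4",None,1.5)
E
```

```text
clock: 6.3
position: [0.5518, -0.3494, 0.5223]
ee_rot: [3.138, 0.144, 0.015]
force: [-0.1, 0.4, -1.6]
width: 0.389
0.21 [-0.00587915 -0.05991838] [-0.04347932 -0.07840566]
0.22 [-0.0192444  -0.06393718] [-0.04621799 -0.07815859]
0.23 [-0.03260965 -0.06795598] [-0.04895667 -0.07791152]
0.24 [-0.0459749  -0.07197478] [-0.05169534 -0.07766445]
0.25 [-0.05934015 -0.07599358] [-0.05443401 -0.07741739]
tip [ 0.6461264  -0.03398351  0.101     ]
tcp [0.3812 0.0137 0.5264] row [-136.5, -377.2, -5.6] [-0.0707, 0.5074, 0.2636]
tcp [0.4402 0.0031 0.4664] row [-79.3, -361.2, 55.0] [-0.0707, 0.5074, 0.2636]
tcp [ 0.494  -0.0066  0.3709] row [-27.5, -346.7, 150.9] [-0.0707, 0.5074, 0.2636]
0.3888347573364727 [-0.08751167  0.36532299 -1.60318465] [ 1.00510736  0.56742939 -0.92088221  1.25574403  0.44116482  1.51363427
 -1.33359554]
```

View pics/w4.png

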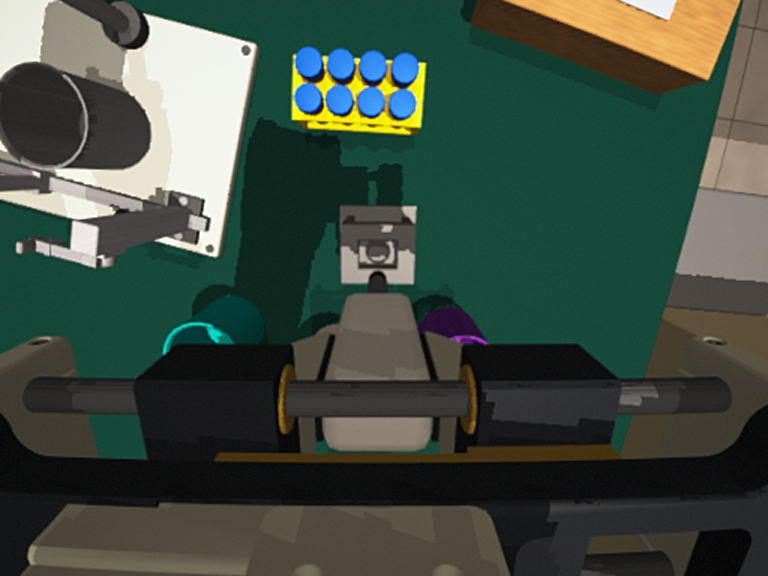

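```bash
python3 -m pendant '[[[-30,-60,-10,0,0,0.1,1],[-70,-120,-10,-0.02,0.1,0.2,1],[-136,-180,-6,-0.035,0.25,0.264,1],[-136,-240,-6,-0.05,0.4,0.264,1],[-136,-300,-6,-0.07,0.507,0.264,1],[-136,-360,-6,-0.07,0.507,0.264,1],[-136.5,-377,-6,-0.07,0.507,0.264,1],[-136.5,-377,-6,-0.07,0.507,0.264,1],[-136.5,-377,-6,-0.07,0.507,0.264,1],[-136.5,-377,-6,-0.07,0.507,0.264,1]]]' 25
python3 - <<'E'
from h import *
o=arm.observe();print(o["position"],o["joints"],o["force"])
bk=np.array([.654,-.0354]);a=-.178;ux=np.r_[np.cos(a),np.sin(a)]
Rl=Rt(a,.52);zt=Rl[:,2];tip=np.r_[bk-.008*ux,.101]
row(tip-zt*.11,a,.52,.311);row(tip,a,.52,.311)
R0=R.from_rotvec(o["ee_rot"]).as_matrix();print("tip now",o["position"]+R0[:,2]*.311)
W=cam("wrist",o);im=get_image("wrist");np.save("w5.npy",im);__import__("pickle").dump(o,open("w5.pkl","wb"));save(im,"w5",None,1.5)
E
```

```text
clock: 7.6
position: [0.3808, 0.0112, 0.5235]
ee_rot: [2.987, -0.271, 0.782]
force: [0.6, -0.3, -1.4]
width: 0.39
[0.38080507 0.01124607 0.52347663] [ 1.33732176 -0.41724144 -1.04656169  2.03214729 -0.52593584  0.85085449
 -1.26049656] [ 0.55419154 -0.25805028 -1.44329445]
tcp [0.4402 0.0031 0.4664] row [24.3, -2.4, 79.2] [-0.002, 0.0085, -0.0037]
tcp [ 0.494  -0.0066  0.3709] row [25.2, -2.2, 189.2] [-0.002, 0.0085, -0.0037]
tip now [ 0.53074677 -0.01507758  0.25228379]
```

View pics/w5.png

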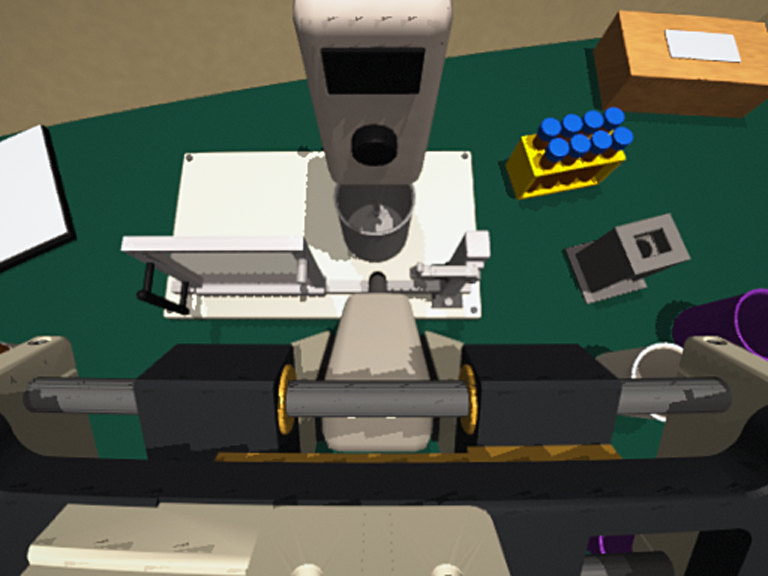

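```bash
python3 -m pendant '[[[25,-2.2,40,0,0.008,0,1],[25,-2.2,80,0,0.008,0,1],[25,-2.2,115,0,0.008,0,1],[25,-2.2,140,0,0.008,0,1],[25,-2.2,140,0,0.008,0,1],[25,-2.2,140,0,0.008,0,1]]]' 25
python3 - <<'E'
from h import *
o=arm.observe();print(o["position"],o["joints"],o["force"])
bk=np.array([.654,-.0354]);a=-.178;ux=np.r_[np.cos(a),np.sin(a)]
Rl=Rt(a,.52);tip=np.r_[bk-.008*ux,.101]
row(tip,a,.52,.311)
R0=R.from_rotvec(o["ee_rot"]).as_matrix();print("tip now",o["position"]+R0[:,2]*.311)
im=get_image("wrist");np.save("w6.npy",im);__import__("pickle").dump(o,open("w6.pkl","wb"));save(im,"w6",(150,60,350,230),3)
im=get_image("top");save(im,"t6",(165,40,325,195),4)
E
```

```text
clock: 8.4
position: [0.4707, -0.0013, 0.4116]
ee_rot: [2.988, -0.267, 0.787]
force: [-0.4, 0.1, -0.9]
width: 0.39
[ 0.47067715 -0.00130042  0.41161283] [ 0.87344319  0.20448222 -1.16062576  2.0847831   0.71773248  0.59977897
 -2.50995659] [-0.37247827  0.10993034 -0.86564216]
tcp [ 0.494  -0.0066  0.3709] row [0.8, 1.3, 47.2] [-0.0051, 0.0051, -0.0016]
tip now [ 0.6216813  -0.0268505   0.14093601]
```

View pics/w6.png

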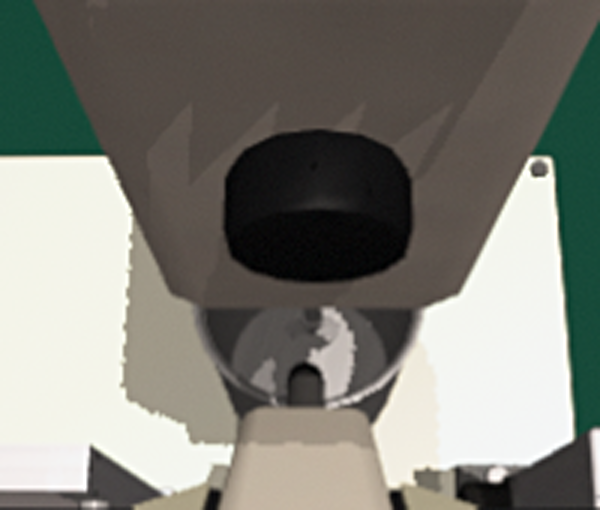

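View pics/t6.png

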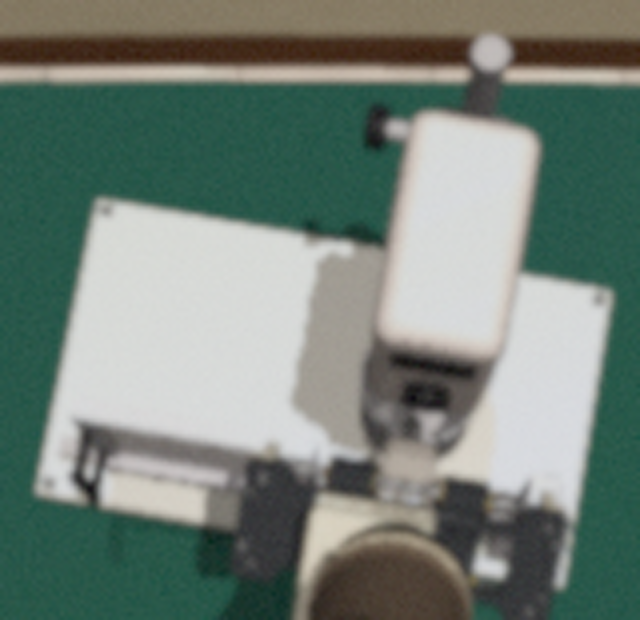

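```bash
python3 -m pendant '[[[0.3,0.6,10,0,0.003,0,1],[0.6,1.2,20,0,0.005,0,1],[0.6,1.2,24,0,0.005,0,1],[0.6,1.2,24,0,0.005,0,1]]]' 25
python3 - <<'E'
from h import *
o=arm.observe();print(o["position"],o["joints"],o["force"])
R0=R.from_rotvec(o["ee_rot"]).as_matrix();print("tip now",o["position"]+R0[:,2]*.311)
E
```

```text
clock: 9.0
position: [0.4823, -0.0049, 0.394]
ee_rot: [2.979, -0.269, 0.802]
force: [0.4, -0.2, -0.8]
width: 0.389
[ 0.4822576  -0.0049194   0.39404361] [ 0.79377899  0.24445941 -1.09263631  2.09592604  0.82885476  0.58142608
 -2.61266391] [ 0.43304206 -0.16317514 -0.79480261]
tip now [ 0.63595152 -0.03235748  0.12507088]
```

```bash
python3 -m pendant '[[[0,0,0,0,0,0.05,1],[0,0,0,0,0,0.05,1]]]' 25
python3 - <<'E'
from h import *
o=arm.observe();print(o["position"],o["joints"],o["force"])
R0=R.from_rotvec(o["ee_rot"]).as_matrix();print("tip now",o["position"]+R0[:,2]*.311)
E
```

```text
clock: 9.25
position: [0.4823, -0.0045, 0.3941]
ee_rot: [2.983, -0.343, 0.807]
force: [0.4, -0.5, -1.9]
width: 0.391
[ 0.4822837  -0.0045154   0.39407054] [ 0.78288513  0.23982217 -1.07891118  2.0964399   0.82101266  0.5764935
 -2.65597733] [ 0.42722846 -0.53690088 -1.88347917]
tip now [ 0.63607644 -0.03183238  0.12514197]
```

```bash
python3 -m pendant '[[[0,0,0,0,0,-0.12,1],[0,0,0,0,0,-0.25,1],[0,0,8,0,0,-0.25,1],[0,0,16,0,0,-0.25,1],[0,0,24,0,0,-0.25,1],[0,0,28,0,0,-0.25,1],[0,0,28,0,0,-0.25,1]]]' 25
python3 - <<'E'
from h import *
o=arm.observe();print(o["position"],o["joints"],o["force"])
R0=R.from_rotvec(o["ee_rot"]).as_matrix();print("tip now",o["position"]+R0[:,2]*.311)
im=get_image("wrist");save(im,"w7",(150,60,350,230),3)
im=get_image("scene");save(im,"s7",(150,100,360,310),2.8)
E
```

```text
clock: 10.12
position: [0.4963, -0.0067, 0.3688]
ee_rot: [2.945, 0.031, 0.777]
force: [0.3, -0.3, -0.9]
width: 0.395
[ 0.49627153 -0.00671662  0.36884566] [ 0.73190457  0.31318175 -1.05408747  2.10410973  0.96905664  0.58078699
 -2.53927142] [ 0.26230995 -0.31319497 -0.86605138]
tip now [ 0.64969953 -0.03367687  0.09967286]
```

View pics/w7.png

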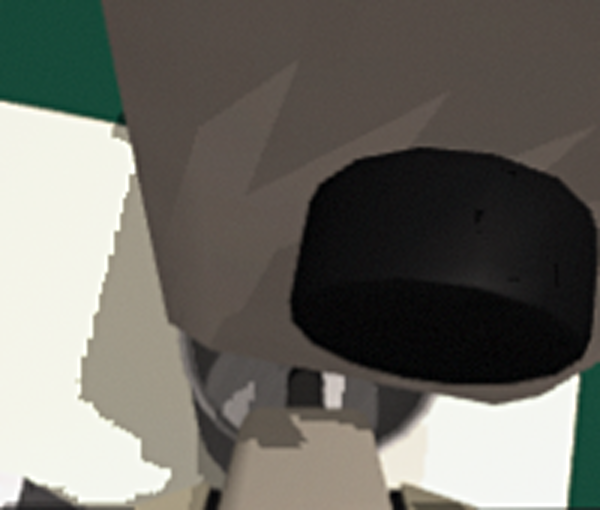

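View pics/s7.png

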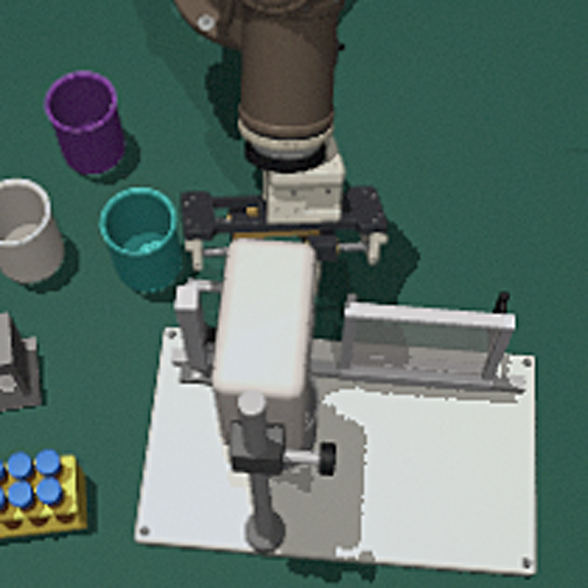

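```bash
python3 -m pendant '[[[0,0,1,0,0,0,1],[0,0,1,0,0,0,1],[0,0,1,0,0,0,1],[0,0,-10,0,0,0,1],[0,0,-30,0,0,0,1],[0,0,-60,0,0,0,1],[0,0,-100,0,0,0,1],[-10,0,-150,0,0,0.1,1],[-30,0,-190,0,0,0.2,1],[-30,0,-190,0,0,0.2,1]]]' 25
python3 - <<'E'
from h import *
o=arm.observe();print(o["position"],o["joints"],o["force"])
R0=R.from_rotvec(o["ee_rot"]).as_matrix();print("tip now",o["position"]+R0[:,2]*.311)
T=get_image("top");S=get_image("scene");save(T,"t8",(165,40,470,300),2);save(S,"s8",(90,110,350,310),3);np.save("t8.npy",T);np.save("s8.npy",S)
W=get_image("wrist");save(W,"w8",None,1.5)
E
```

```text
clock: 11.48
position: [0.3751, 0.0083, 0.5197]
ee_rot: [2.978, -0.273, 0.804]
force: [0.4, 0.1, -2.1]
width: 0.387
[0.37511017 0.00830812 0.51969665] [ 1.03126682 -0.31116868 -0.91767764  2.05962601 -0.28133184  0.75754286
 -1.52869995] [ 0.35815243  0.06190465 -2.06110918]
tip now [ 0.52906702 -0.01927129  0.25088879]
```

View pics/s8.png

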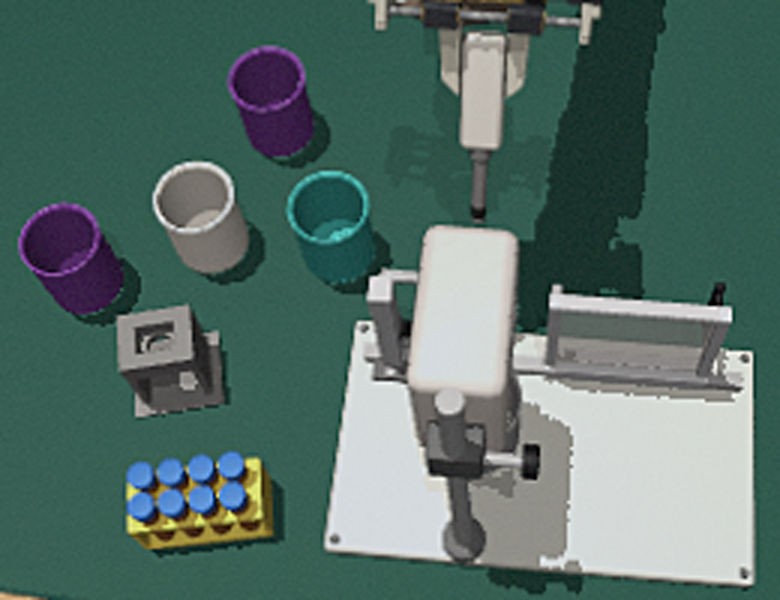

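View pics/w8.png

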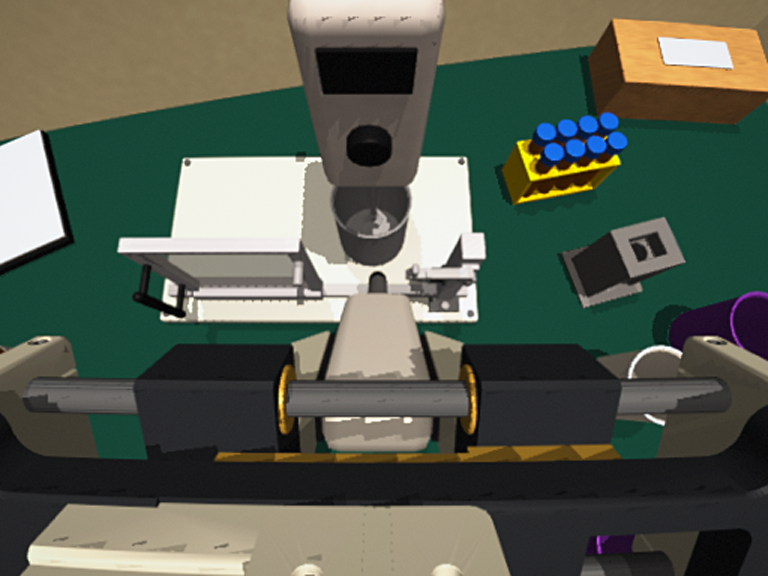

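Run:
```python
from h import *
row([.4025,-.312,.20],0.0,.21,.311)
im=np.load("t8.npy");save(im,"t8r",(320,190,400,260),7)
```

```text
tcp [ 0.3377 -0.312   0.5042] row [8.9, 322.7, 23.8] [0.0656, -0.3178, -0.1671]
```

View pics/t8r.png

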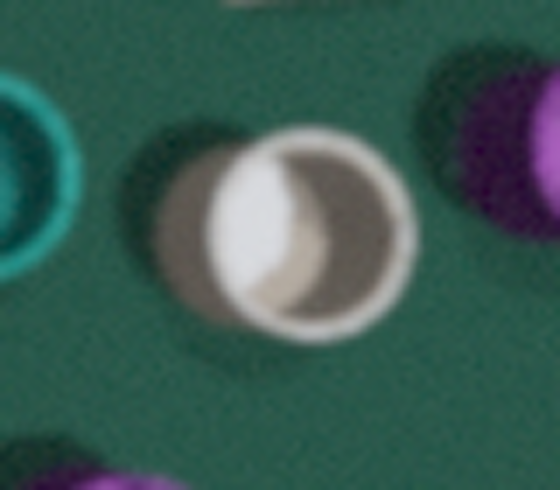

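```bash
python3 -m pendant '[[[9,60,0,0,-0.05,0,1],[9,120,0,0.02,-0.15,-0.08,1],[9,180,10,0.04,-0.25,-0.167,1],[9,240,20,0.066,-0.318,-0.167,1],[9,300,24,0.066,-0.318,-0.167,1],[9,323,24,0.066,-0.318,-0.167,1],[9,323,24,0.066,-0.318,-0.167,1],[9,323,24,0.066,-0.318,-0.167,1],[9,323,24,0.066,-0.318,-0.167,1]]]' 25
python3 - <<'E'
from h import *
o=arm.observe();print(o["position"],o["joints"],o["force"])
R0=R.from_rotvec(o["ee_rot"]).as_matrix();tip=o["position"]+R0[:,2]*.311;print("tip now",tip,R0[:,2])
T=cam("top");print(onz(T,(364.3,223.3),.11))
row([.4025,-.312,.016],0.0,.21,.311)
W=get_image("wrist");save(W,"w9",None,1.5);save(get_image("scene"),"s9",(100,110,260,260),4)
E
```

```text
clock: 12.75
position: [0.339, -0.312, 0.5017]
ee_rot: [-3.121, -0.003, -0.324]
force: [0.5, 0.0, -1.3]
width: 0.391
[ 0.33897573 -0.31196417  0.50173031] [ 1.1175701   0.07892009 -0.46058363  1.827068   -0.10715255  1.08507853
 -0.86519269] [ 0.50720154  0.01950948 -1.32825513]
tip now [ 0.40279454 -0.31061751  0.19735169] [ 0.20520518  0.00433009 -0.9787094 ]
[ 0.39557271 -0.31217877  0.11      ]
tcp [ 0.3377 -0.312   0.3202] row [-38.5, 0.7, 177.4] [-0.0043, 0.0033, 0.0016]
```

View pics/w9.png

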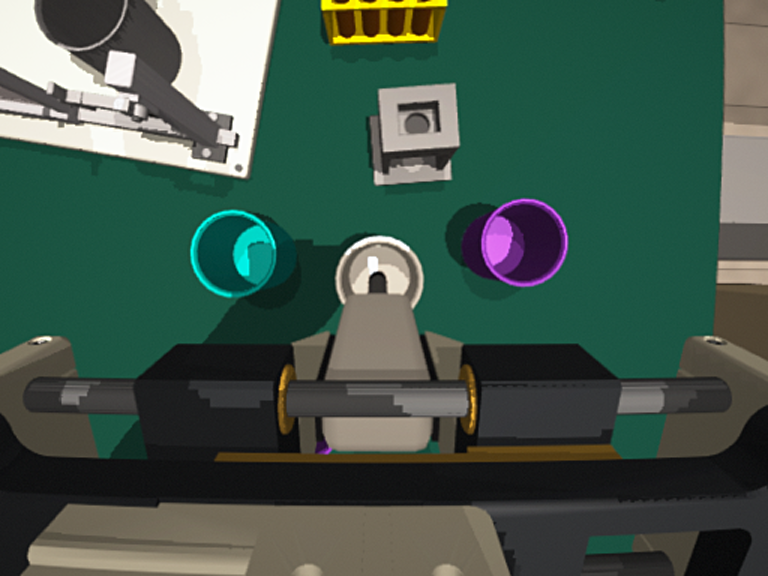

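View pics/s9.png

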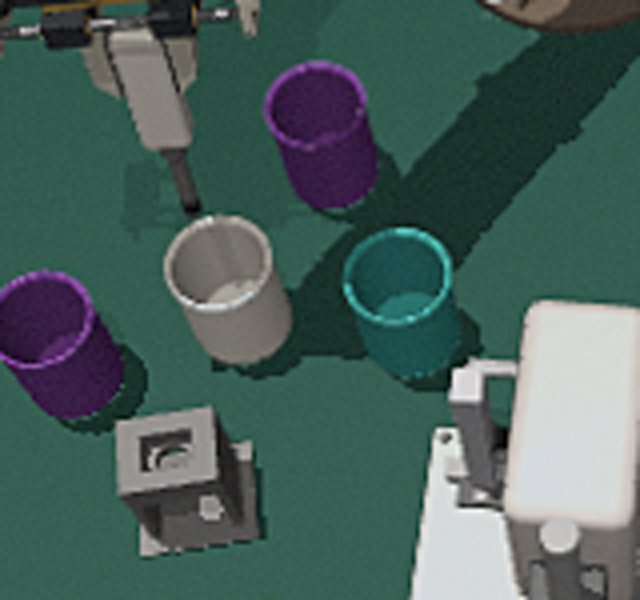

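```bash
python3 -m pendant '[[[-9.5,0.7,44,0,0,0,1],[-20,0.7,92,0,0,0,1],[-28,0.7,130,0,0,0,1],[-34,0.7,157,0,0,0,1],[-37,0.7,170,0,0,0,1],[-38,0.7,176,0,0,0,1],[-38,0.7,176,0,0,0,1],[-38,0.7,176,0,0,0,1]]]' 25
python3 - <<'E'
from h import *
o=arm.observe();print(o["position"],o["joints"],o["force"],o["ft_torque"])
R0=R.from_rotvec(o["ee_rot"]).as_matrix();tip=o["position"]+R0[:,2]*.311;print("tip now",tip,R0[:,2])
print("down 1mm in tool:",R0.T@[0,0,-1])
W=get_image("wrist");save(W,"w10",None,1.5)
E
```

```text
clock: 13.85
position: [0.3378, -0.3132, 0.3227]
ee_rot: [-3.122, 0.0, -0.326]
force: [0.5, -0.6, -0.9]
width: 0.393
[ 0.33779637 -0.31320753  0.32274741] [ 1.06818725  0.2703322  -0.45306218  2.09916531 -0.01478431  0.63203103
 -0.92037563] [ 0.45044309 -0.57429475 -0.9156313 ] [0.01418651 0.26918404 0.00539201]
tip now [ 0.4020943  -0.3123498   0.01846787] [ 0.20674575  0.00275797 -0.97839082]
down 1mm in tool: [-0.20674555  0.00277315  0.97839082]
```

View pics/w10.png

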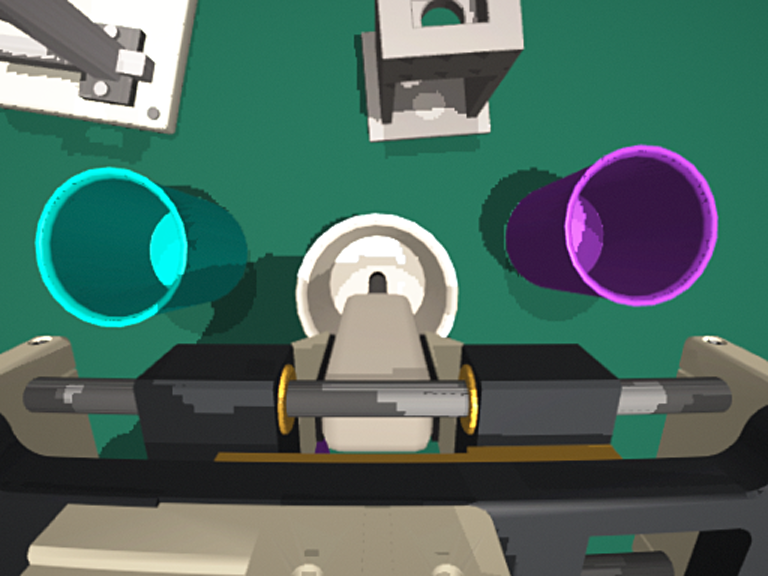

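```bash
python3 -m pendant '[[[-0.6,0,3,0,0,0,1],[-1.2,0,6,0,0,0,1],[-1.6,0,8,0,0,0,1],[-1.6,0,8,0,0,0,1]]]' 25
python3 -m pendant '[[[-0.2,0,1,0,0,0,1],[-0.4,0,2,0,0,0,1]]]' 25
```

```text
clock: 14.4
position: [0.3375, -0.3129, 0.3135]
ee_rot: [-3.12, 0.0, -0.324]
force: [0.1, 0.3, -1.1]
width: 0.394
clock: 14.65
position: [0.3376, -0.3129, 0.3116]
ee_rot: [-3.121, 0.0, -0.324]
force: [-0.8, 0.2, -0.9]
width: 0.392
```

```bash
python3 -m pendant '[[[-0.2,0,1,0,0,0,1],[-0.2,0,1,0,0,0,1]]]' 25
python3 -m pendant '[[[-0.2,0,1,0,0,0,1],[-0.2,0,1,0,0,0,1]]]' 25
```

```text
clock: 14.9
position: [0.3377, -0.313, 0.311]
ee_rot: [-3.121, 0.0, -0.325]
force: [-2.8, 1.1, 5.7]
width: 0.39
clock: 15.15
position: [0.3379, -0.313, 0.3107]
ee_rot: [-3.122, 0.0, -0.326]
force: [-4.8, 2.5, 16.4]
width: 0.394
```

```bash
python3 -m pendant '[[[0.2,0,-1.2,0,0,0,1],[0.3,0,-1.4,0,0,0,1]]]' 25
```

```text
clock: 15.4
position: [0.3377, -0.313, 0.3112]
ee_rot: [-3.121, 0.0, -0.325]
force: [-0.9, 1.0, 0.2]
width: 0.395
```

```bash
python3 -m pendant '[[[0,0,0,0,0,0,0.2],[0,0,0,0,0,0,0.12],[0,0,0,0,0,0,0.05],[0,0,0,0,0,0,-0.05],[0,0,0,0,0,0,-0.3],[0,0,0,0,0,0,-0.7],[0,0,0,0,0,0,-0.7]]]' 25
python3 - <<'E'
from h import *
save(get_image("wrist"),"w11",None,1.5);save(get_image("scene"),"s11",(100,80,260,230),4)
E
```

```text
clock: 16.27
position: [0.3376, -0.3129, 0.311]
ee_rot: [-3.121, 0.0, -0.324]
force: [1.0, 1.0, 0.4]
width: 0.803
```

View pics/w11.png

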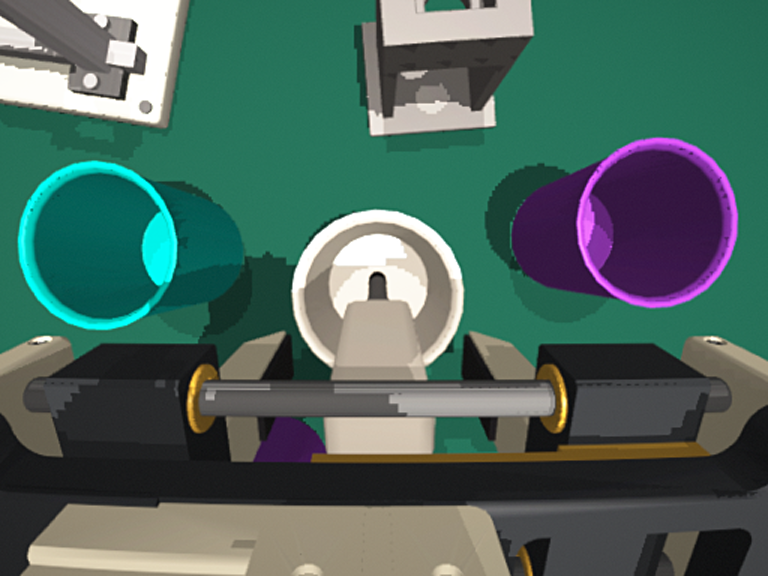

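View pics/s11.png

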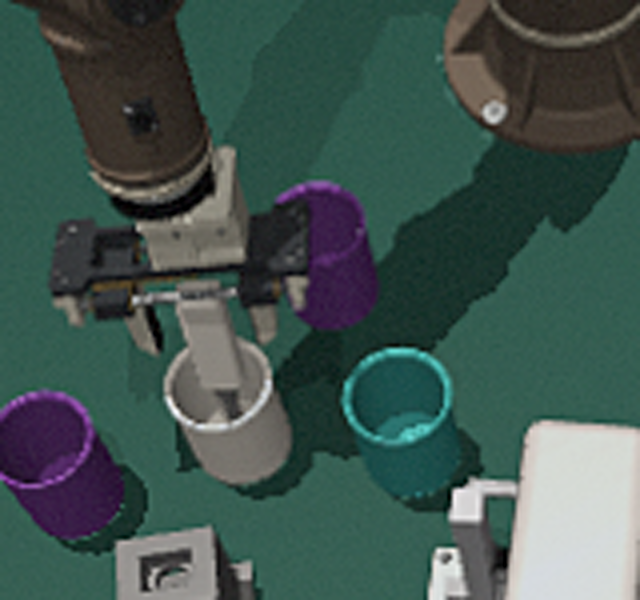

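```bash
python3 -m pendant '[[[0,0,-8,0,0,0,-1],[0,0,-30,0,0,0,-1],[0,0,-70,0,0,0,-1],[0,0,-120,0,0,0,-1],[0,0,-180,0,0,0,-1],[0,0,-200,0,0,0,0],[0,0,-200,0,0,0,1]]]' 25
python3 - <<'E'
from h import *
o=arm.observe();print(o["position"],o["joints"],o["force"])
save(get_image("wrist"),"w12",None,1.5);T=get_image("top");save(T,"t12",(165,40,470,300),2)
st=np.array([.674,.0355]);a=-.178;R2=np.array([[np.cos(a),-np.sin(a)],[np.sin(a),np.cos(a)]])
w=lambda x,y,z:np.r_[st+R2@[x,y],z]
print(w(-.078,.22,.15));row(w(-.078,.22,.28),a,.52,.178)
E
```

```text
clock: 17.25
position: [0.2963, -0.3137, 0.5086]
ee_rot: [-3.124, 0.001, -0.328]
force: [-0.1, 0.1, -0.0]
width: 0.832
[ 0.29634887 -0.31374141  0.50862702] [ 1.20436942  0.02184892 -0.45164268  1.86617032 -0.14939245  1.10717011
 -0.76081003] [-0.12310026  0.11110371 -0.01919044]
[0.63618595 0.26583475 0.15      ]
tcp [0.5491 0.2815 0.4345] row [232.4, -594.5, 124.6] [-0.0678, 0.3131, 0.1658]
```

View pics/w12.png

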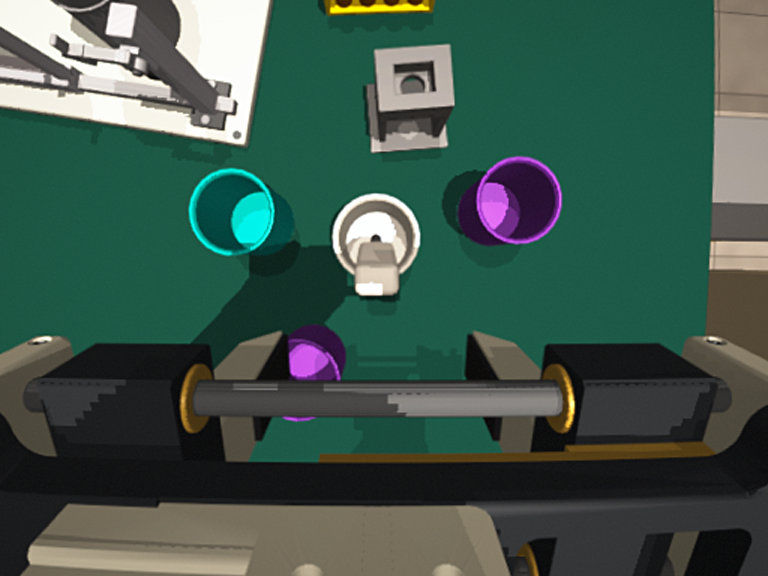

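View pics/t12.png

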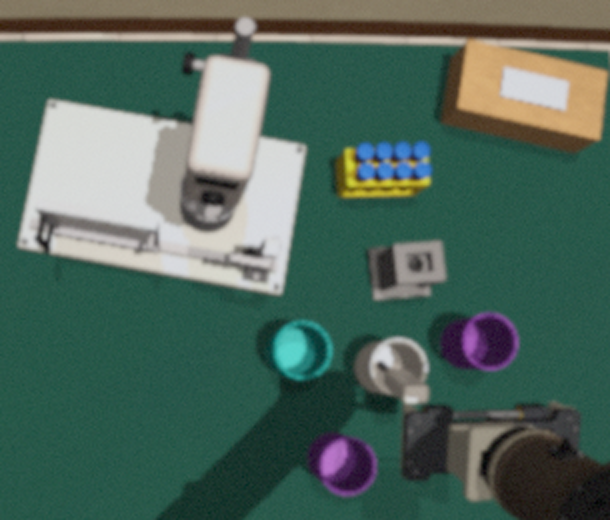

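```bash
python3 -m pendant '[[[20,-60,0,0,0,0.05,1],[40,-120,0,-0.02,0.1,0.1,1],[60,-180,20,-0.04,0.2,0.166,1],[80,-240,30,-0.068,0.313,0.166,1],[110,-300,50,-0.068,0.313,0.166,1],[135,-360,70,-0.068,0.313,0.166,1],[160,-415,90,-0.068,0.313,0.166,1],[185,-470,105,-0.068,0.313,0.166,1],[210,-530,120,-0.068,0.313,0.166,1],[232,-594.5,124.6,-0.068,0.313,0.166,1],[232,-594.5,124.6,-0.068,0.313,0.166,1],[232,-594.5,124.6,-0.068,0.313,0.166,1],[232,-594.5,124.6,-0.068,0.313,0.166,1],[232,-594.5,124.6,-0.068,0.313,0.166,1]]]' 25
cat >> h.py <<'E'
st0=np.array([.674,.0355]);a0=-.178;R2=np.array([[np.cos(a0),-np.sin(a0)],[np.sin(a0),np.cos(a0)]])
w=lambda x,y,z:np.r_[st0+R2@[x,y],z]
def stf(p): return np.r_[R2.T@(np.asarray(p)[:2]-st0),p[2]]
def stat():
    o=arm.observe();R0=R.from_rotvec(o["ee_rot"]).as_matrix();f=o["force"]
    print("t",round(o["clock"],2),"tcp",o["position"].round(4),"fingertip st",stf(o["position"]+R0[:,2]*.178).round(4),"z",R0[:,2].round(3),"Fst",(R2.T@f[:2]).round(2),f[2].round(2),"w",round(o["width"],3));print("q",o["joints"].round(3));return o
E
python3 - <<'E'
from h import *
o=stat();np.save("w13.npy",get_image("wrist"));__import__("pickle").dump(o,open("w13.pkl","wb"));save(np.load("w13.npy"),"w13",None,1.5)
row(w(-.078,.22,.15),a0,.52,.178,o)
E
```

```text
clock: 19.1
position: [0.5194, 0.1962, 0.4368]
ee_rot: [2.987, -0.269, 0.771]
force: [0.6, -0.4, -0.1]
width: 0.003
t 19.1 tcp [0.5194 0.1962 0.4368] fingertip st [-0.0945  0.1307  0.281 ] z [ 0.476 -0.086 -0.875] Fst [ 0.7  -0.25] -0.14 w 0.003
q [-0.329  0.209 -0.288  1.889  0.604  0.769 -2.732]
tcp [0.5491 0.2815 0.3045] row [-51.8, -89.2, 122.6] [0.0005, 0.015, -0.0013]
```

View pics/w13.png

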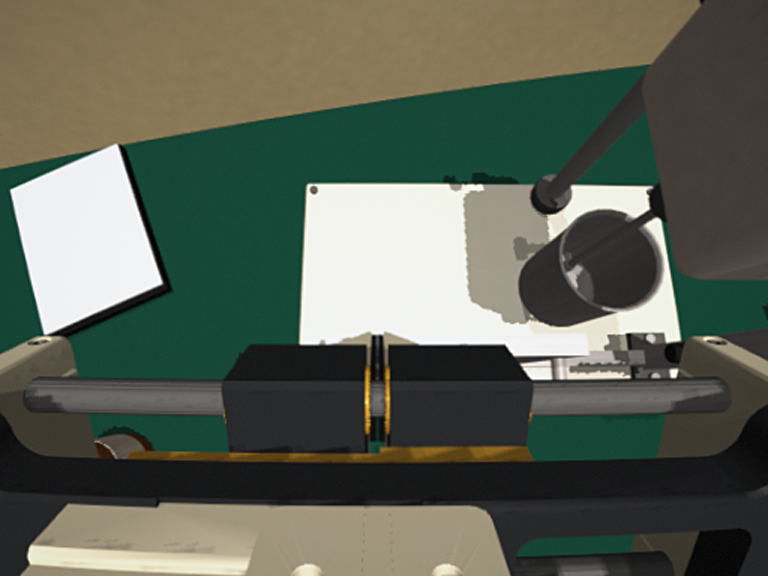

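```bash
python3 -m pendant '[[[0,0,0,0,0,-0.15,1],[0,-10,0,0,0,-0.32,1],[5,-30,3,0,0,-0.5,1],[10,-60,5,0,0,-0.68,1],[14,-89,8,0,0,-0.86,1],[14,-89,8,0,0,-1.04,1],[14,-89,8,0,0,-1.22,1],[14,-89,8,0,0,-1.4,1],[14,-89,8,0,0,-1.57,1],[14,-89,8,0,0,-1.57,1]]]' 25
python3 - <<'E'
from h import *
stat();row(w(-.078,.22,.28),a0,.52,.178)
E
```

```text
clock: 20.4
position: [0.551, 0.2802, 0.4373]
ee_rot: [2.089, 1.741, 0.452]
force: [-0.4, -0.1, 0.2]
width: 0.005
t 20.4 tcp [0.551  0.2802 0.4373] fingertip st [-0.0782  0.2192  0.2815] z [ 0.476 -0.085 -0.875] Fst [-0.35 -0.16] 0.2 w 0.005
q [-0.264  0.357 -0.54   1.72   0.751  0.926 -1.338]
tcp [0.5491 0.2815 0.4345] row [0.9, -3.2, 1.4] [-0.012, 0.0112, 1.5676]
```

```bash
python3 -m pendant '[[[0,0,0,0,0,-0.18,1],[0,0,0,0,0,-0.36,1],[0,0,0,0,0,-0.54,1],[0,0,0,0,0,-0.72,1],[0,0,0,0,0,-0.9,1],[0,0,0,0,0,-1.08,1],[0,0,0,0,0,-1.26,1],[0,0,0,0,0,-1.44,1],[0,0,0,0,0,-1.57,1],[0,0,0,0,0,-1.57,1]]]' 25
cat >> h.py <<'E'
def rowf(p,yaw,lean,off=.178,st=None):
    st=st or arm.observe();R0=R.from_rotvec(st["ee_rot"]).as_matrix();R1=Rt(yaw,lean)@np.diag([-1,-1,1.])
    t=np.asarray(p)-off*R1[:,2];d=R0.T@(t-st["position"])*1000;v=R.from_matrix(R0.T@R1).as_rotvec()
    print("tcp",t.round(4),"row",d.round(1).tolist(),v.round(4).tolist())
E
python3 - <<'E'
from h import *
o=stat();rowf(w(-.078,.22,.28),a0,.52);rowf(w(-.078,.22,.15),a0,.52)
print(onz)
T=get_image("top");save(T,"t14",(165,40,365,195),4);np.save("t14.npy",T);S=get_image("scene");np.save("s14.npy",S);save(S,"s14",(190,150,370,310),3.7)
E
```

```text
clock: 21.65
position: [0.5512, 0.2802, 0.4381]
ee_rot: [0.244, 2.625, -0.057]
force: [0.4, -0.4, 0.2]
width: 0.008
t 21.65 tcp [0.5512 0.2802 0.4381] fingertip st [-0.0779  0.2193  0.2824] z [ 0.478 -0.085 -0.875] Fst [ 0.46 -0.29] 0.16 w 0.008
q [-0.092  0.413 -0.792  1.705  0.867  1.007  0.15 ]
tcp [0.5491 0.2815 0.4345] row [3.7, 0.9, 2.1] [0.0009, -0.0136, -0.0079]
tcp [0.5491 0.2815 0.3045] row [66.8, 0.3, 115.8] [0.0009, -0.0136, -0.0079]
<function onz at 0x7f5d7274c860>
```

View pics/s14.png

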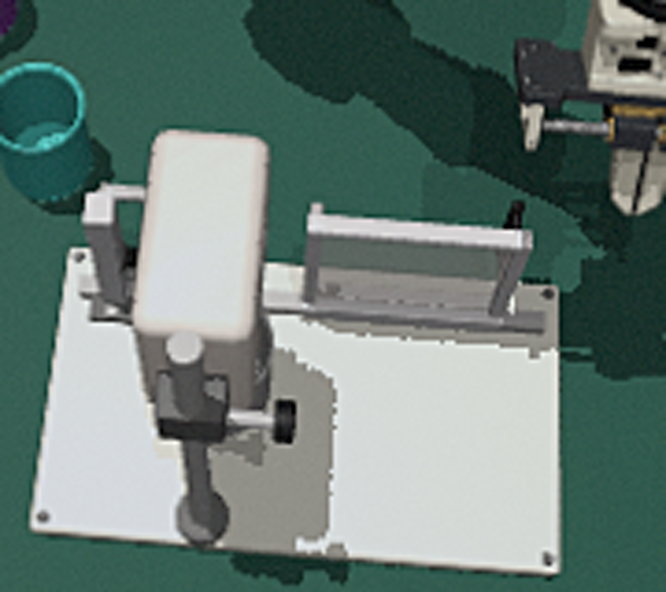

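```bash
python3 - <<'E'
from h import *
S=cam("scene");
for p in [(531,238),(530,250),(308,218),(306,235)]: print(stf(onz(S,np.array(p)/3.7+(190,150),.198)))
E
python3 -m pendant '[[[25,0,45,0,-0.01,-0.008,1],[52,0,90,0,-0.013,-0.008,1],[67,0,116,0,-0.013,-0.008,1],[67,0,116,0,-0.013,-0.008,1],[67,0,116,0,-0.013,-0.008,1]]]' 25
python3 - <<'E'
from h import *
o=stat()
R0=R.from_rotvec(o["ee_rot"]).as_matrix();print("tool dir of station -y:",R0.T@np.r_[R2@[0,-1],0])
S=get_image("scene");save(S,"s15",(190,150,390,310),3.7);save(get_image("wrist"),"w15",None,1.2)
E
```

```text
[-0.08142146  0.16279187  0.198     ]
[-0.0715135   0.16203592  0.198     ]
[-0.0842015 -0.0064739  0.198    ]
[-0.07007992 -0.00708556  0.198     ]
clock: 22.38
position: [0.5496, 0.2817, 0.3064]
ee_rot: [0.23, 2.611, -0.06]
force: [0.7, 0.1, 1.4]
width: 0.006
t 22.38 tcp [0.5496 0.2817 0.3064] fingertip st [-0.0772  0.2207  0.1521] z [ 0.491 -0.086 -0.867] Fst [0.67 0.2 ] 1.36 w 0.006
q [-0.189  0.54  -0.68   1.872  1.126  0.835 -0.15 ]
tool dir of station -y: [ 0.00176969 -0.9999954  -0.00246218]
```

View pics/s15.png

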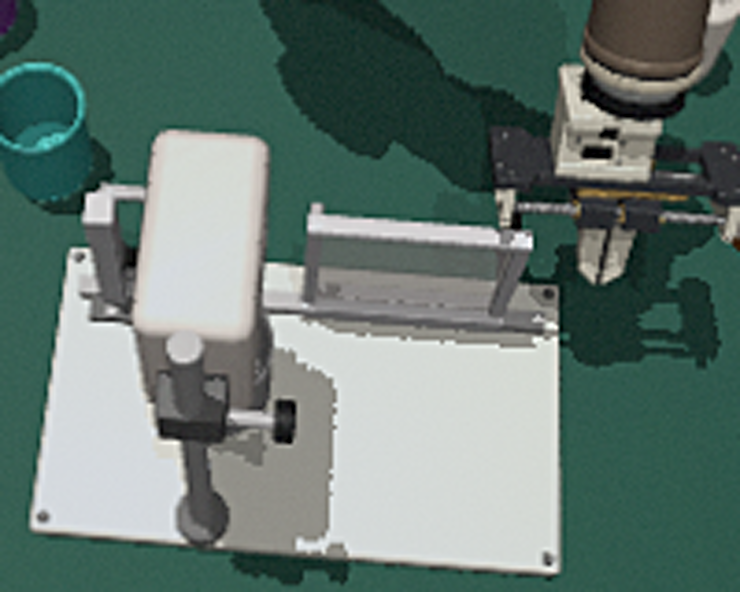

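View pics/w15.png

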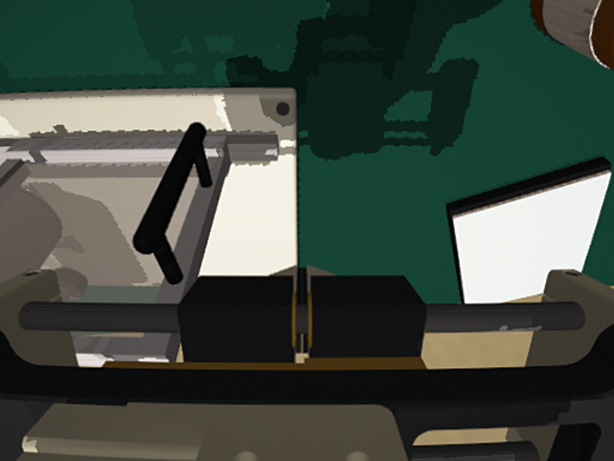

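```bash
python3 -m pendant '[[[0,-15,0,0,0,0,1],[0,-28,0,0,0,0,1],[0,-35,0,0,0,0,1],[0,-41,0,0,0,0,1],[0,-47,0,0,0,0,1],[0,-53,0,0,0,0,1]]]' 25
python3 - <<'E'
from h import *
o=stat();S=get_image("scene");save(S,"s16",(190,150,390,310),3.7)
E
```

```text
clock: 23.22
position: [0.5401, 0.229, 0.3053]
ee_rot: [0.227, 2.612, -0.061]
force: [1.2, 2.0, 1.4]
width: 0.003
t 23.23 tcp [0.5401 0.229  0.3053] fingertip st [-0.0774  0.1671  0.1509] z [ 0.49  -0.086 -0.867] Fst [0.86 2.21] 1.41 w 0.003
q [-0.102  0.49  -0.677  1.957  1.139  0.761 -0.127]
```

View pics/s16.png

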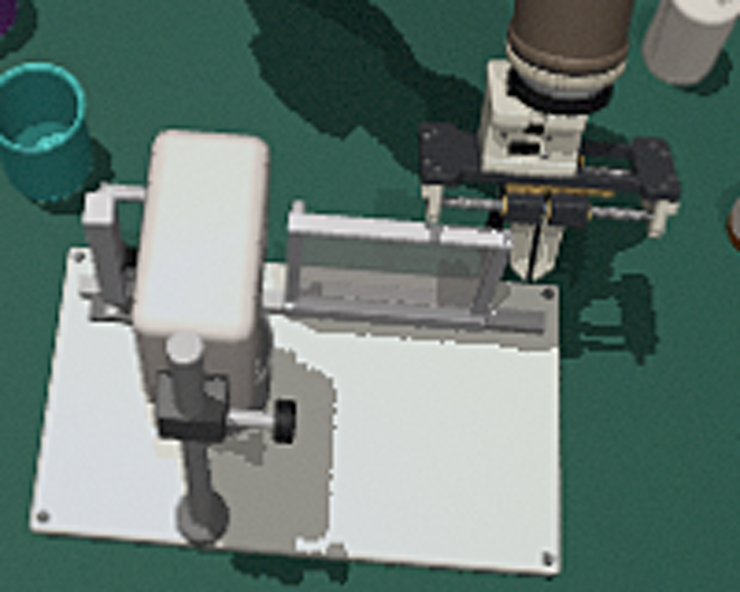

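```bash
python3 - <<'E'
from h import *
S=cam("scene");
for p in [(511,237),(289,215)]: print(stf(onz(S,np.array(p)/3.7+(190,150),.198)))
E
python3 -m pendant '[[[0,-5,0,0,0,0,1],[0,-13,0,0,0,0,1],[0,-23,0,0,0,0,1],[0,-33,0,0,0,0,1],[0,-43,0,0,0,0,1],[0,-53,0,0,0,0,1],[0,-63,0,0,0,0,1],[0,-71,0,0,0,0,1],[0,-76,0,0,0,0,1],[0,-80,0,0,0,0,1]]]' 25
python3 - <<'E'
from h import *
o=stat()
E
```

```text
[-0.08102679  0.147642    0.198     ]
[-0.08550155 -0.02102669  0.198     ]
clock: 24.52
position: [0.5261, 0.1498, 0.305]
ee_rot: [0.228, 2.612, -0.062]
force: [-1.7, 2.7, 2.3]
width: 0.007
t 24.52 tcp [0.5261 0.1498 0.305 ] fingertip st [-0.0773  0.0865  0.1506] z [ 0.49  -0.087 -0.868] Fst [-2.15  2.34] 2.29 w 0.007
q [ 0.038  0.419 -0.665  2.063  1.155  0.644 -0.066]
```

```bash
python3 -m pendant '[[[0,-4,0,0,0,0,1],[0,-8,0,0,0,0,1],[0,-11,0,0,0,0,1],[0,-14,0,0,0,0,1]]]' 25
for i in 1 2 3; do python3 -m pendant '[[[0,-2,0,0,0,0,1],[0,-4,0,0,0,0,1]]]' 25 | grep -E 'posi|force'; done
python3 - <<'E'
from h import *
o=stat();S=get_image("scene");save(S,"s17",(190,150,390,310),3.7)
E
```

```text
clock: 25.02
position: [0.5237, 0.1361, 0.3051]
ee_rot: [0.228, 2.612, -0.062]
force: [-1.9, 2.7, -0.1]
width: 0.008
position: [0.5231, 0.1337, 0.3053]
force: [1.4, 10.1, -5.6]
position: [0.5225, 0.1309, 0.3054]
force: [3.0, 11.0, -6.1]
position: [0.5218, 0.1275, 0.3054]
force: [3.7, 13.0, -7.8]
t 25.77 tcp [0.5218 0.1275 0.3054] fingertip st [-0.0775  0.0652  0.151 ] z [ 0.491 -0.079 -0.867] Fst [ 1.39 13.43] -7.81 w 0.002
q [ 0.085  0.399 -0.662  2.091  1.159  0.6   -0.039]
```

View pics/s17.png

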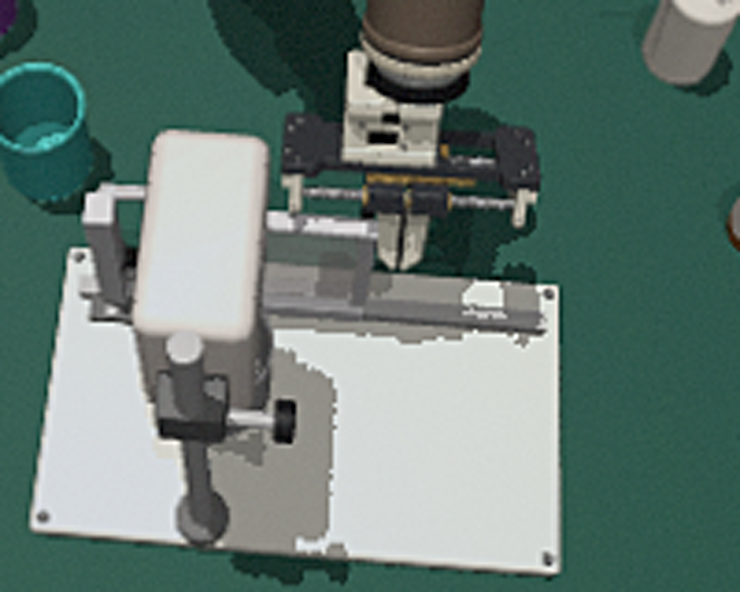

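Run:
```python
from h import *
save(get_image("wrist"),"w18",None,1.5);save(get_image("top"),"t18",(215,80,315,200),5)
```

```text
(no output)
```

View pics/w18.png

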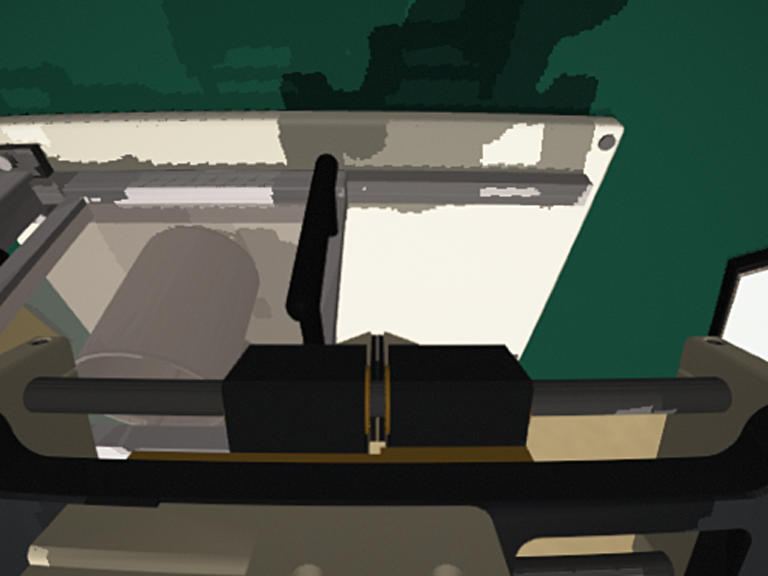

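View pics/t18.png

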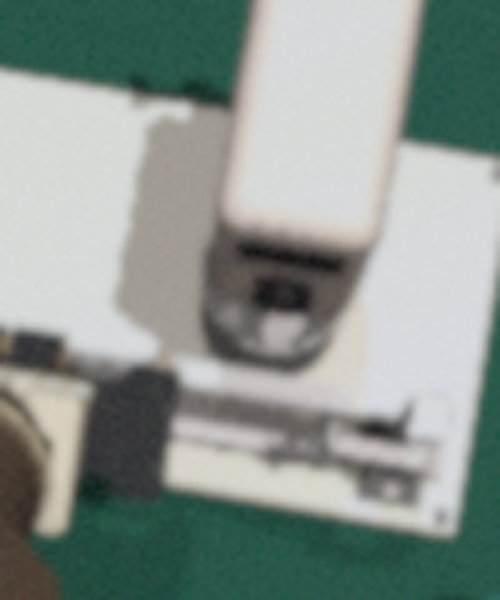

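```bash
for i in 1 2 ; do python3 -m pendant '[[[0,-2,0,0,0,0,1],[0,-4,0,0,0,0,1]]]' 25 | grep -E 'posi|force'; done
python3 - <<'E'
from h import *
o=stat()
E
```

```text
position: [0.5212, 0.1244, 0.3055]
force: [5.1, 16.2, -8.5]
position: [0.5204, 0.1191, 0.3053]
force: [1.0, 7.8, -3.9]
t 26.43 tcp [0.5204 0.1191 0.3053] fingertip st [-0.0774  0.0563  0.1509] z [ 0.491 -0.081 -0.868] Fst [-0.38  7.84] -3.88 w 0.006
q [ 0.1    0.393 -0.659  2.099  1.16   0.589 -0.029]
```

```bash
python3 -m pendant '[[[0,0,0,0,0,0,1],[0,0,0,0,0,0,1]]]' 25
python3 - <<'E'
from h import *
o=stat();save(get_image("wrist"),"w19",(0,50,200,200),4);save(get_image("top"),"t19",(245,120,315,200),7);save(get_image("scene"),"s19",(190,160,300,250),6)
E
```

```text
clock: 26.68
position: [0.5203, 0.1182, 0.3052]
ee_rot: [0.225, 2.613, -0.057]
force: [0.3, 8.2, -3.4]
width: 0.009
t 26.68 tcp [0.5203 0.1182 0.3052] fingertip st [-0.0774  0.0551  0.1508] z [ 0.49  -0.083 -0.868] Fst [-1.11  8.13] -3.36 w 0.009
q [ 0.1    0.393 -0.658  2.1    1.16   0.59  -0.029]
```

View pics/w19.png

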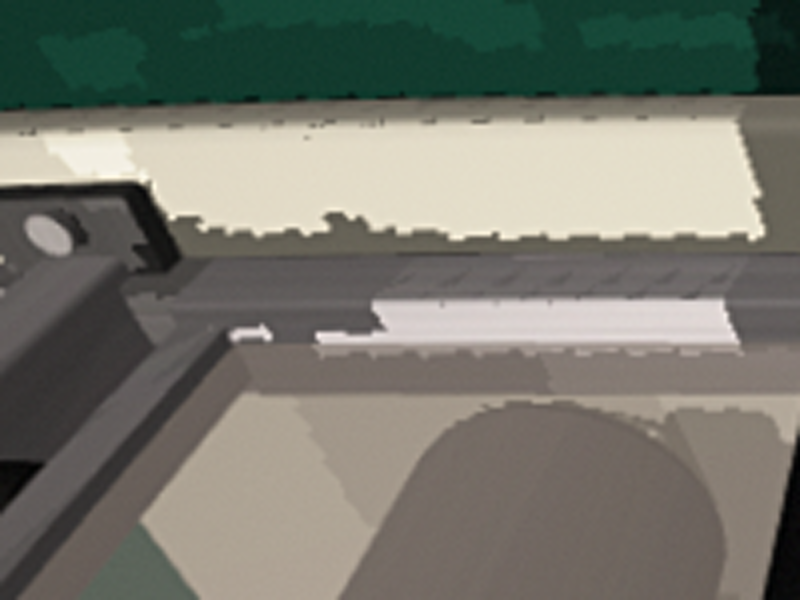

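View pics/t19.png

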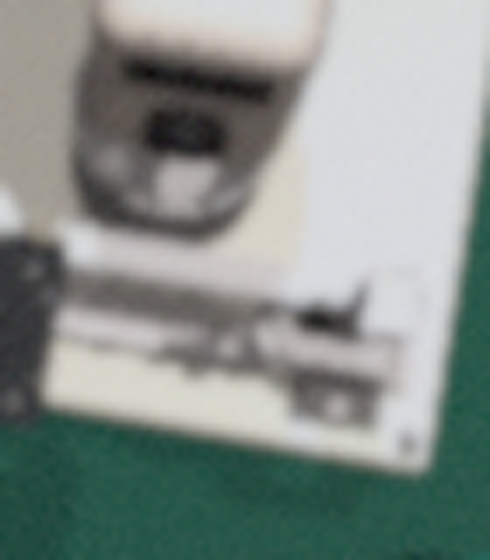

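View pics/s19.png

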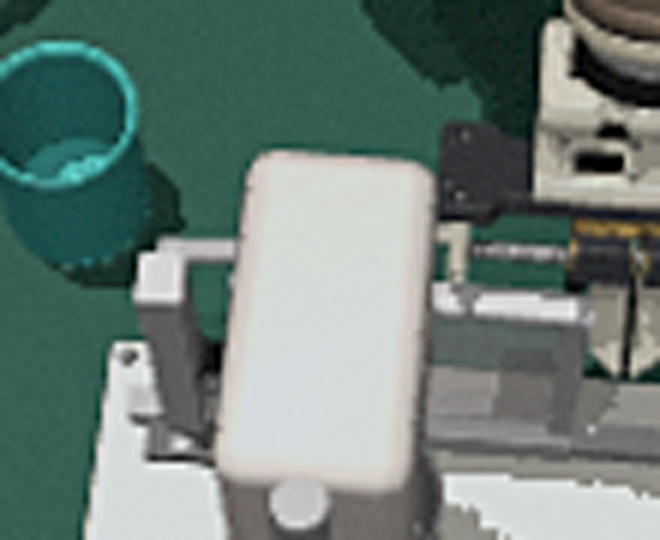

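Run:
```python
from h import *
S=cam("scene");
for p in [(591,302),(589,320)]: print(stf(onz(S,np.array(p)/6+(190,160),.198)))
```

```text
[-0.08337882  0.03647852  0.198     ]
[-0.07416148  0.03598392  0.198     ]
```

```bash
for i in 1 2 3; do python3 -m pendant '[[[0,-1,0,0,0,0,1],[0,-1,0,0,0,0,1]]]' 25 | grep -E 'posi|force'; done
python3 - <<'E'
from h import *
o=stat()
E
```

```text
position: [0.5201, 0.1172, 0.3052]
force: [0.4, 7.8, -2.4]
position: [0.5199, 0.1159, 0.3052]
force: [-0.2, 6.8, -2.3]
position: [0.5197, 0.1147, 0.3052]
force: [-0.6, 6.2, -1.1]
t 27.57 tcp [0.5197 0.1147 0.3052] fingertip st [-0.0773  0.0512  0.1508] z [ 0.49  -0.084 -0.868] Fst [-1.74  6.  ] -1.12 w 0.006
q [ 0.106  0.391 -0.657  2.103  1.16   0.586 -0.025]
```

```bash
for i in 1 2 3 4; do python3 -m pendant '[[[0,-1,0,0,0,0,1],[0,-1,0,0,0,0,1]]]' 25 | grep -E 'posi|force'; done
```

```text
position: [0.5195, 0.1133, 0.3052]
force: [-1.1, 5.6, -0.7]
position: [0.5193, 0.112, 0.3051]
force: [-2.0, 4.1, 0.1]
position: [0.5192, 0.1115, 0.3052]
force: [-1.5, 7.5, -2.3]
position: [0.519, 0.1109, 0.3052]
force: [-1.2, 7.8, -2.5]
```

```bash
for i in 1 2 3; do python3 -m pendant '[[[0,-1,0,0,0,0,1],[0,-1,0,0,0,0,1]]]' 25 | grep -E 'posi|force'; done
python3 - <<'E'
from h import *
o=stat();save(get_image("wrist"),"w20",(0,50,200,200),4);save(get_image("scene"),"s20",(190,160,300,250),6)
E
```

```text
position: [0.5189, 0.1101, 0.3052]
force: [0.6, 8.1, -3.2]
position: [0.5187, 0.1093, 0.3053]
force: [0.1, 8.6, -2.8]
position: [0.5186, 0.1089, 0.3053]
force: [1.2, 11.0, -4.7]
t 29.32 tcp [0.5186 0.1089 0.3053] fingertip st [-0.0774  0.0459  0.1509] z [ 0.491 -0.082 -0.867] Fst [-0.76 11.03] -4.73 w 0.004
q [ 0.119  0.386 -0.656  2.11   1.161  0.574 -0.017]
```

View pics/w20.png

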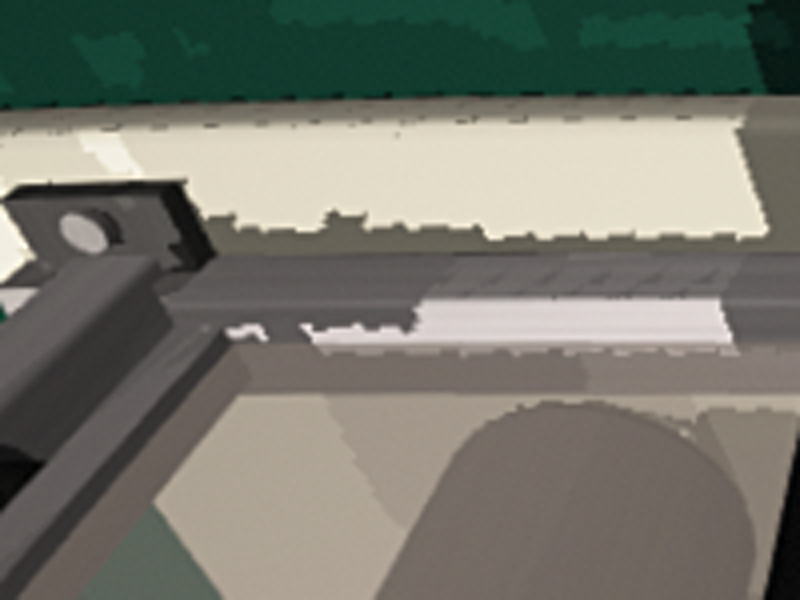

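View pics/s20.png

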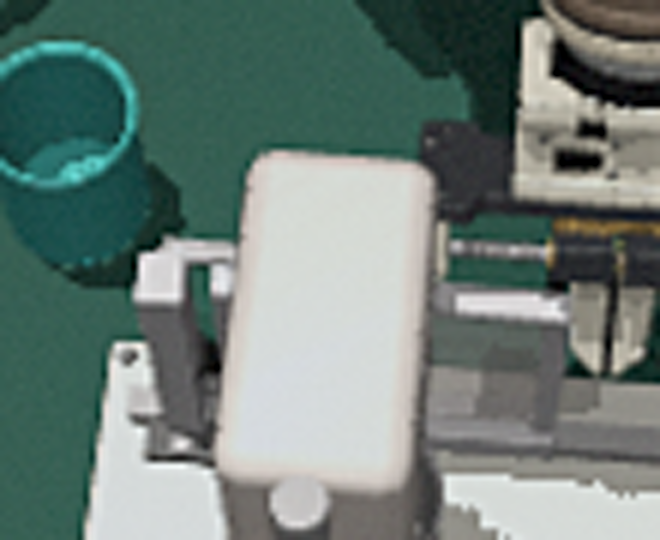

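```bash
for i in 1 2; do python3 -m pendant '[[[0,-1,0,0,0,0,1],[0,-1,0,0,0,0,1]]]' 25 | grep -E 'posi|force'; done
```

```text
position: [0.5185, 0.1086, 0.3054]
force: [1.8, 12.6, -6.0]
position: [0.5184, 0.1083, 0.3054]
force: [3.8, 15.5, -8.0]
```

```bash
for i in 1 2; do python3 -m pendant '[[[0,-1,0,0,0,0,1],[0,-1,0,0,0,0,1]]]' 25 | grep -E 'posi|force'; done
```

```text
position: [0.5183, 0.108, 0.3055]
force: [5.3, 17.9, -9.3]
position: [0.5182, 0.1077, 0.3055]
force: [6.0, 19.4, -11.4]
```

```bash
python3 -m pendant '[[[0,2,0,0,0,0,1],[0,4,0,0,0,0,1],[0,7,0,0,0,0,1],[0,12,0,0,0,0,1],[0,25,0,0,0,0,1],[0,40,0,0,0,0,1],[0,40,0,0,0,0,1]]]' 25
python3 - <<'E'
from h import *
o=stat();S=cam("scene");save(get_image("wrist"),"w21",None,1.5);save(get_image("scene"),"s21",(190,160,300,250),6);save(get_image("top"),"t21",(245,120,315,200),7)
E
```

```text
clock: 31.3
position: [0.5251, 0.1439, 0.3053]
ee_rot: [0.225, 2.612, -0.06]
force: [-0.5, -0.5, -0.1]
width: 0.001
t 31.3 tcp [0.5251 0.1439 0.3053] fingertip st [-0.0772  0.0809  0.1509] z [ 0.49  -0.085 -0.867] Fst [-0.4  -0.58] -0.12 w 0.001
q [ 0.051  0.414 -0.664  2.071  1.156  0.633 -0.059]
```

View pics/s21.png

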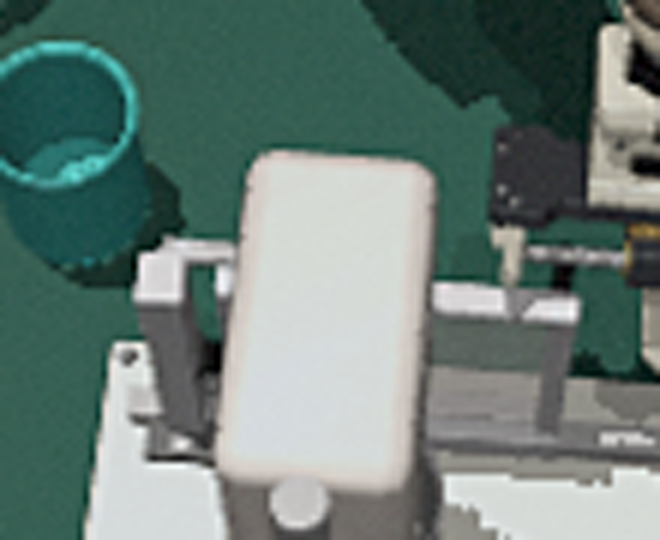

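View pics/w21.png

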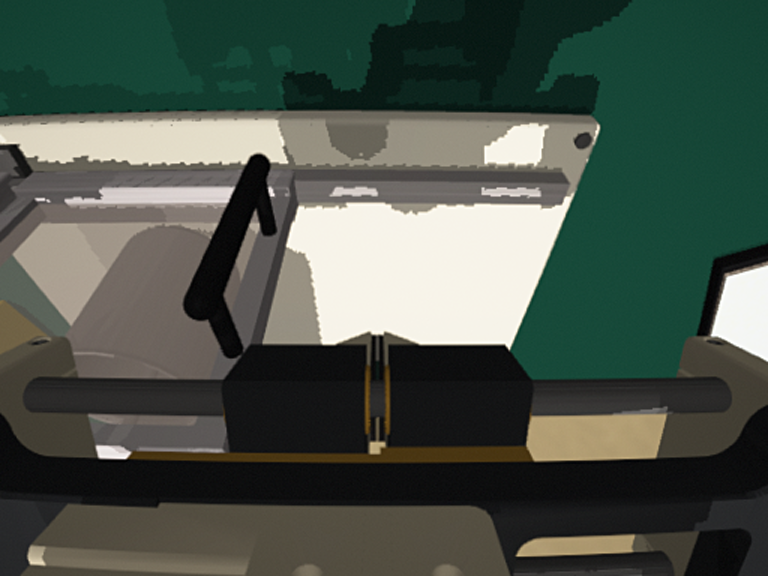

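View pics/t21.png

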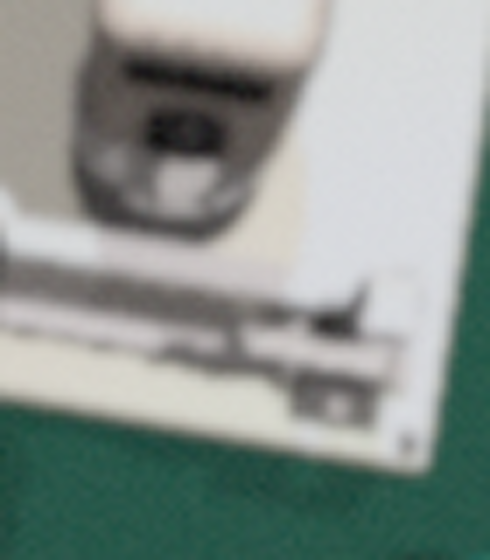

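```bash
python3 - <<'E'
from h import *
S=cam("scene");
for p in [(580,297),(577,320)]: print(stf(onz(S,np.array(p)/6+(190,160),.198)))
E
python3 -m pendant '[[[0,0,-50,0,0,0,1],[0,0,-100,0,0,0,1],[0,-40,-130,0,0,0,1],[0,-100,-130,0,0,0,1],[0,-160,-130,0,0,0,1],[0,-195,-130,0,0,0,1],[0,-195,-130,0,0,0,1],[0,-195,-130,0,0,0,1]]]' 25
python3 - <<'E'
from h import *
o=stat();im=get_image("wrist");np.save("w22.npy",im);save(im,"w22",None,1.5);__import__("pickle").dump(o,open("w22.pkl","wb"))
E
```

```text
[-0.08550868  0.03122186  0.198     ]
[-0.07370517  0.03040666  0.198     ]
clock: 32.45
position: [0.4273, -0.0382, 0.4182]
ee_rot: [0.228, 2.612, -0.062]
force: [-0.2, -0.4, 0.2]
width: 0.006
t 32.45 tcp [ 0.4273 -0.0382  0.4182] fingertip st [-0.1411 -0.1161  0.2638] z [ 0.49  -0.087 -0.867] Fst [-0.11 -0.4 ] 0.21 w 0.006
q [ 0.64   0.008 -0.714  2.173  0.286  0.471  1.1  ]
```

View pics/w22.png

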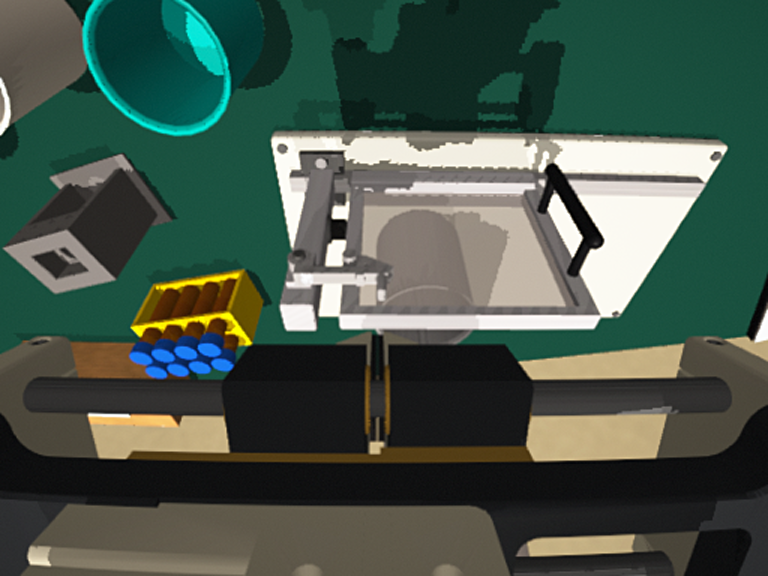

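Excellent view of the latch (upside-down image: bench front is at the top). Zooming in.

Run:
```python
from h import *
im=np.load("w22.npy");save(im,"w22z",(175,90,295,225),4.4)
```

```text
(no output)
```

View pics/w22z.png

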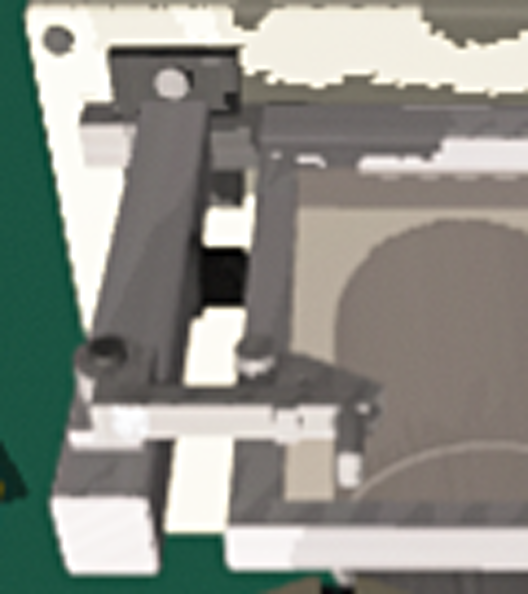

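Run:
```python
from h import *
save(get_image("scene"),"s23",(80,80,380,310),2.6);save(get_image("top"),"t23",(165,40,470,300),2);stat()
```

```text
t 32.6 tcp [ 0.4276 -0.0374  0.4181] fingertip st [-0.1411 -0.1149  0.2637] z [ 0.49  -0.086 -0.867] Fst [ 0.4  -0.22] 0.08 w 0.006
q [ 0.638  0.009 -0.714  2.173  0.286  0.471  1.101]
```

View pics/s23.png

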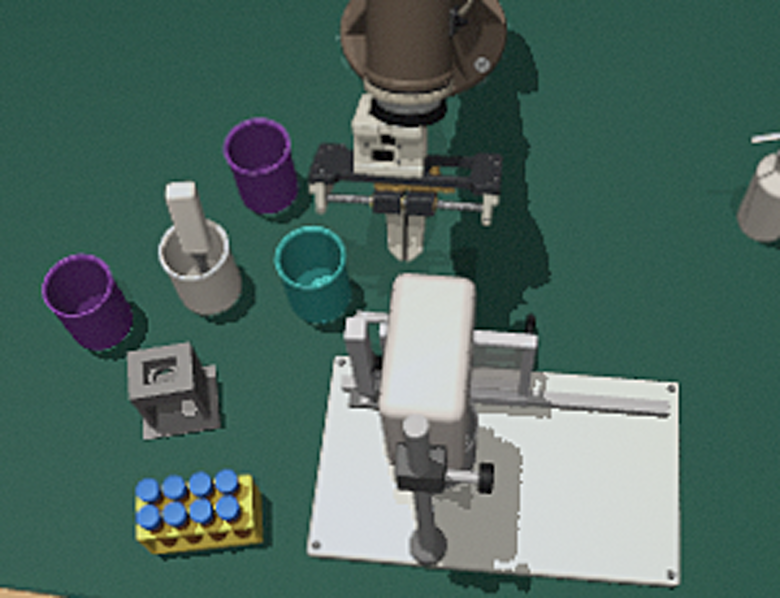

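View pics/t23.png

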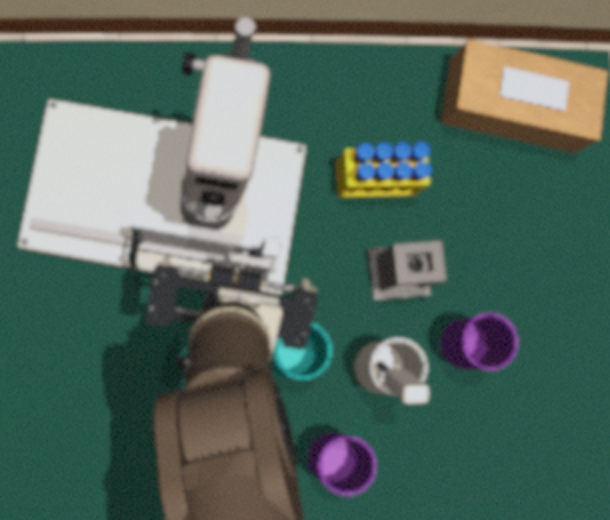

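The pictures show the tester standing in the white rinse beaker, the guard shut with its roller behind the hook, and the steel beaker in its place. The arm is touching nothing, so I am handing in.

Run:
```python
from cell import arm
print(arm.sign_off())
```

```text
the job is handed in; nothing more can be done
None
```

I carried out the whole job in the order asked and handed it in at about 33 s; no verdict was reported.

- **Dip:** I drew the tester straight up and, leaning back about 30°, dipped it into the steel beaker. By the arm's pose its tip was about 33 mm below the rim, and no contact force showed. In the pictures the beaker stayed upright in its place.
- **Rinse beaker:** I set the tester down tip first, leaning on the rim. The last 1 mm step took the force at the floor to about 16 N, firmer than I meant. I eased back to about 1 N before opening the fingers.
- **Guard:** I pushed on the trailing post. The force rose to about 17 N as the hook lifted, eased to 4 N, then jumped to 7.5 N, which I took as the click. I kept pushing a few millimetres more to the solid stop, up to about 20 N sideways (about 23 N in all). I then backed off.

**Last checks:**
- The wrist picture shows the roller behind the hook's tooth, the lever down and the guard still against the buffer. The force reading is near zero.
- After I backed off, the guard's position estimates put its origin at about -54 to -57 mm, right at the edge of the stated click range. The guard seemed to come back about 5 mm from the stop, more than the 2 mm expected. I relied on the picture of the hook and did not pull on the guard to test it.
- On two moves a joint ran close to the end of its range: joint 6 read 0.118 against a stated 0.12, and joint 7 read -2.732 against -2.74. I can't tell whether the joint 6 reading counts as passing its range.

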